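# Latch the equipment case

### The arm

A 6-joint arm with a two-finger parallel gripper is mounted at the origin on the work surface. World frame = base frame: x ahead of the robot, y to its left, z up, the work surface at z = 0. Lengths are in m, angles in rad, forces in N, time in s.
With the tool pointing down it reaches from about 0.425 to 0.95 m from the base axis. Payload 3.5 kg.
Tool frame: the origin (TCP) lies midway between the tips of the shut fingers; the grasp point (between the pads) lies 19 mm behind it; z points along the fingers, y is the line along which they close (so a half turn about z gives the same grasp; the last joint's range is limited). The gripper opens to 85 mm and grips with 20 to 120 N. Pads are 22 mm wide; open, the fingers measure 114 mm over their backs; the gripper's body (76 mm by 85 mm) begins 54 mm behind the grasp point. The pads swing forward as they close: fully open they stand 13 mm farther back than shut.
Start: joints at [-1.418, 0.286, 1.577, -0, 1.279, -0.15], TCP at [0.201, -0.644, 0.206] pointing down, gripper open.
Joint ranges: [-2.77, 2.77], [-0.9, 2.22], [0.21, 2.48], [-1.53, 4.67], [0.24, 2.81], [-2.84, 2.84]. Speed limits (rad/s): [2.79, 2.79, 3.14, 3.14, 3.14, 3.14].

### API

Orientations are given as a unit quaternion [x, y, z, w].
In Python, from plant import ctrl gives the robot as it stands. The module is installed in compiled form; this text tells all that it offers.
- The arm moves only by the shell command python3 -m inch 'ROWS' [FORCE]. ROWS is JSON, a list of rows, each a list of 5 numbers: the closure, from 0 (fully open) to 1 (shut), then the shift along the tool's x, y, z in m, then the turn about the tool's z in degrees. A call has 1 to 5 rows; each row is the pose to reach, as a shift and turn from the pose commanded when the call began, along the tool's axes at that moment; what a row does not reach only later rows make up. A row lasts 1/12 s, in which the tool goes at most 41.7 mm and 7.16 degrees, less where a joint would pass 70% of its speed; a pose out of reach is approached as far as the arm can. A call with a gripper value outside its range is refused whole. The fingers move at their own pace and stop on an object; FORCE is the grip in N (left out, the last holds). Time passes only in rows, so rows that repeat a pose let the fingers close. It gives the time, the measured TCP pose, the force, the opening and the grip force at its end, in the units of the state.
- ctrl.get_state(): the state, without advancing time (a new reading comes with each control period).
- ctrl.read_camera(name): name is "scene" or "side" or "wrist"; returns a dict with "pixels" (384x512x3 uint8, red, green, blue), "depth" (384x512 float32, m along the optical axis (not along the pixel's ray), 0 where there is no reading), "fx", "fy", "cx", "cy" (pixels), "D" ([k1, k2, p1, p2, k3] as OpenCV has them; the pictures are not rectified), "xyz" and "rotation" of the camera in the world; the wrist camera has in their place "mount" (4x4, takes a point from camera to tool coordinates, whose origin is the TCP and whose axes are the flange's). Camera axes: x right, y down, z forward; pixel columns grow to the right and rows downward; lengths in m; the calibration is good to about 2 mm. A picture is of the moment at which its call begins: read the wrist's pose just before it.
- ctrl.sign_off(): hands the job in; it is judged then, once.
Trained networks look in a picture, given as the dict that the camera call returned (one of the last four; its "shot" number tells which), for a name from the list of things; names that differ only in an ending like _2 or _b are one class to them, and where a whole thing is asked for, a point or a joint stands for the part that bears it (a point fixed in the world has none). Each returns a list of dicts, best first, with "score" (0 to 1); they miss things now and then, are a little off and sometimes report something else, mostly with a low value. They report only what shows in the picture. A call takes as long as a camera call.
- ctrl.spot_in(query, picture): "at" ([column, row] in pixels, amid what is visible of it).
- ctrl.tip_of(query, picture): "at" ([column, row] in pixels: a listed point, or the origin of a listed thing).
The state is a dict: "time": time; "qpos": joint angles; "dq": joint speeds; "joint_efforts": joint torques, N m; "eef_pos": TCP position; "tcp_rot": TCP orientation; "contact_force": force on the tool from outside, world axes, zero at the start; "wrist_torque": the same for the moment, N m; "opening": opening from 0.0 (shut) to 1.0 (fully open); "finger_force": force on a finger pad.
Only numpy, scipy, OpenCV 4.12 (cv2) and the standard library are available. Lean on these libraries where they do the work, as an engineer would, in place of code of your own. Each camera call takes 0.05 s, during which the arm holds its last target. There are 200 camera calls.

### The job

The equipment case standing on the desk is ajar: hook its draw-latch claw over the keeper bar, then swing the lever over centre until it lies fully down and stays there with the lid drawn shut. Work gently by feel, pushing with the fingertips rather than gripping: never put more than 25 N on the claw or on the lever. Leave the other things on the desk where they stand.

Things in the scene. Friction and masses are not known exactly. Their poses are not given: they have to be found in the camera images.
- case: Dark hard-shell equipment case, fixed, standing on its hinge edge, 260 mm long (its y), 160 mm high; origin on the desk under the seam's middle. Its x points across the seam from the 90 mm deep base half (-x, fixed) to the 46 mm thick lid half (+x). A steel draw latch is on the top face at y = 0: lever and claw on the base half, keeper on the lid. All of it moves in the case's x-z plane.
- lever_pivot (a point): The lever's pivot axis (along y), at x -22, z 174 mm in the case's frame.
- lever (a joint): Latch lever (rad): 0 = lying flat towards -x, closed; grows as it swings up (1.57 upright) and on towards the lid, stop at 1.95. It reaches 67 mm from its pivot, 29 mm wide. Friction about 0.08 N m: it stays where left. Under load it springs back up if let go before about 0.2 rad from closed; below that the claw's pull holds it down. Swinging it down under load takes about 5 to 12 N at its pad.
- lever_pad (a point): Point on the lever's face that is pushed to close it (upper face when closed), 48 mm along the lever from its pivot and 5 mm off the line through the pivot; 5 mm thick plate from 28 to 62 mm.
- claw_pin (a point): Pin (along y) that carries the claw on the lever, 20 mm from the lever's pivot: with the lever closed it lies 19.6 mm towards -x and 4.0 mm below the pivot, and it turns with the lever. Pulling the claw back takes up to about 10 N while it still slides on the bar, and its rib rises about 0.3 mm per mm; a steady rise beyond 12 N means that the tooth bites on the bar.
- claw (a joint): Angle of the claw on the lever (rad). The claw's slope above level (nose up, towards +x) is claw minus lever. Friction about 0.03 N m: it keeps its angle to the lever, so its nose rises as the lever is swung down, unless it is held down or pulled tight on the bar. It starts nose up, above the bar.
- claw_rib (a point): Foot of the thumb rib, side facing the nose: 46 mm from the pin along the claw, on the strip's top. The claw is a straight 12 mm wide strip to 66 mm from the pin, underside 3.7 and top 7.7 mm above the line through the pin; the rib (4 mm thick) stands 8.8 mm above the strip. A finger in the corner between strip and rib can press the claw down and pull it towards -x.
- claw_tip (a point): Lower end of the tooth that hangs from the claw's nose, 62 mm along the claw from the pin and 5 mm below the line through it. The tooth is 4 mm thick, its inner face leans back by 0.2 rad (undercut). A bar seated in the hook has its centre 58 mm from the pin, on that line.
- keeper_point (a point): Nominal centre of the keeper bar, 14 mm above the lid's top; moves with the lid (x 16, z 174 mm in the case's frame at lid 0). Bar: 6 mm round, along y, 22 mm free between two cheeks that end 3 mm above its centre. The keeper plate is slotted: the real bar sits up to 3 mm nearer the seam or farther from it than this point; its height is true.
- lid (a joint): Lid half about its hinge along y through the case's origin (rad). It rests ajar at 0.053 (about 9 mm at the bar) against a stop, pushed open by a springy seal that resists closing with about 3.3 N per mm at the bar. About -0.02 to 0.025 when latched, depending on the keeper's place.
- lens: Bystander: camera lens standing upright, black, 72 mm across, 85 mm high; origin under its centre.
- tape: Bystander: clear tape roll lying flat, 90 mm across, 24 mm high; origin under its centre.
- stapler: Bystander: desk stapler, 130 x 35 x 42 mm; origin under its centre.
- mug: Bystander: white mug, 80 mm across, 95 mm high; origin under its centre.
- penpot: Bystander: empty metal pen pot, 76 mm across, 100 mm high; origin under its centre.
- mouse: Bystander: white computer mouse, 100 x 60 x 22 mm; origin under its centre.
- calculator: Bystander: desk calculator, 150 x 80 x 16 mm; origin under its centre.

How it is judged:
On the way:
1. the claw's tooth is down behind the keeper bar while the lever is still up (x of claw_tip in the frame of keeper_point above -0.001 m and z of claw_tip in the frame of keeper_point below -0.001 m and value of joint lever above 0.6 rad), for 0.2 s.
At the end, for the whole second after the job is handed in: The lever lies down (within 0.08 rad of closed), the claw's tooth is still behind the keeper bar, below its centre, and the lid is drawn in to less than 0.03 rad (x of claw_tip in the frame of keeper_point above -0.001 m and z of claw_tip in the frame of keeper_point below -0.001 m and value of joint lever below 0.08 rad and value of joint lid below 0.03 rad); the robot touches nothing.
It fails at once if the fingers push on the claw with more than 25 N (contact force between the fingers and claw above 25 N).
It fails at once if the fingers push on the lever (or what it carries) with more than 25 N (contact force between the fingers and lever above 25 N).
It fails at once if a bystander is moved more than 30 mm (distance of any of lens, tape, stapler, mug, penpot, mouse, calculator from where it was at the start of the episode above 0.03 m).
It also fails if it takes over 56 s, if anything falls off the work surface, if the arm or the gripper's body presses on something with over 40 N, if the wrist force passes 120 N, or if a joint passes its speed limit or range.

## Working session

There is one attempt and no reset: what is moved stays moved. The work goes in short steps, Python scripts to look and compute and a shell command to move; the robot and the scene stay as the last step left them, time stands still between calls to the robot, and variables do not carry over. Pictures are saved under pics/ and viewed, at most 12 in all, crops included, and the job is handed in when it is done.

```bash
mkdir -p pics
cat > h.py <<'E'
import numpy as np, cv2
from plant import ctrl
from scipy.spatial.transform import Rotation as R
def pose():
    s=ctrl.get_state(); T=np.eye(4); T[:3,:3]=R.from_quat(s["tcp_rot"]).as_matrix(); T[:3,3]=s["eef_pos"]; return s,T
def cam(name):
    s,T=pose(); c=ctrl.read_camera(name)
    if name=="wrist": c["T"]=T@np.array(c["mount"])
    else:
        M=np.eye(4); r=np.array(c["rotation"]); M[:3,:3]=r if r.shape==(3,3) else R.from_quat(r).as_matrix(); M[:3,3]=c["xyz"]; c["T"]=M
    return c
def ray(c,at):
    K=np.array([[c["fx"],0,c["cx"]],[0,c["fy"],c["cy"]],[0,0,1]])
    p=cv2.undistortPoints(np.array([[at]],float),K,np.array(c["D"],float))[0,0]
    return c["T"][:3,3], c["T"][:3,:3]@np.array([p[0],p[1],1.])
def pt(c,at,depth=None):
    if depth is None:
        u,v=np.round(at).astype(int); d=c["depth"][max(0,v-1):v+2,max(0,u-1):u+2]; d=d[d>0]; depth=np.median(d) if len(d) else np.nan
    o,r=ray(c,at); return o+r*depth
def proj(c,P):
    K=np.array([[c["fx"],0,c["cx"]],[0,c["fy"],c["cy"]],[0,0,1]]); q=np.linalg.inv(c["T"])
    return cv2.projectPoints(np.array(P,float).reshape(-1,1,3),cv2.Rodrigues(q[:3,:3])[0],q[:3,3],K,np.array(c["D"],float))[0][:,0]
def save(c,n): cv2.imwrite("pics/"+n,c["pixels"][:,:,::-1])
E
python3 - <<'E'
from h import *
np.set_printoptions(precision=4,suppress=True)
s,T=pose(); print(s); ims=[]
for n in ("scene","side"):
    c=cam(n); ims.append(c["pixels"]); print(n,c["T"],c["fx"])
    for q in ("case","lever_pivot","lever_pad","claw_pin","claw_rib","claw_tip","keeper_point","lens","tape","stapler","mug","penpot","mouse","calculator"):
        r=ctrl.tip_of(q,c)
        for k in r[:1]: print(q,round(k["score"],2),np.array(k["at"]),pt(c,k["at"]))
cv2.imwrite("pics/a.png",cv2.resize(np.hstack(ims),(800,300))[:,:,::-1])
E
```

```text
{'time': 0.0, 'qpos': array([-1.418 ,  0.2872,  1.5782,  0.    ,  1.2786, -0.15  ]), 'dq': array([-0.0004,  0.0007, -0.0007,  0.0024, -0.0001, -0.0004]), 'joint_efforts': array([  0.0008, -40.5971, -29.2632,  -0.0002,   0.0057,  -0.    ]), 'eef_pos': array([ 0.2012, -0.6436,  0.205 ]), 'tcp_rot': array([ 0.9886,  0.1508,  0.    , -0.0012]), 'contact_force': array([ 0.8828,  0.3903, -0.1328]), 'wrist_torque': array([0.0175, 0.0055, 0.0228]), 'finger_force': 0.0, 'opening': 0.9953121395693554}
scene [[-0.6721  0.6033 -0.4293  1.1023]
 [ 0.7404  0.5513 -0.3845  0.4834]
 [ 0.0047 -0.5763 -0.8172  1.1583]
 [ 0.      0.      0.      1.    ]] 376.8740962591299
case 0.87 [259.4 198.9] [0.5894 0.0376 0.1594]
lever_pivot 0.56 [266.8 168.7] [ 0.5001 -0.0105  0.1912]
lever_pad 0.58 [261.3 166.3] [ 0.4858 -0.047   0.1605]
claw_pin 0.43 [267.1 167.6] [ 0.5001 -0.0095  0.1977]
claw_rib 0.61 [256.3 165.4] [ 0.4898 -0.0663  0.1529]
claw_tip 0.66 [348.5 308.6] [0.6508 0.4489 0.0566]
keeper_point 0.97 [253.9 173.1] [ 0.5329 -0.0381  0.1749]
lens 0.91 [294.2 243.2] [0.5908 0.1934 0.0579]
tape 0.52 [238.
[... 380 characters left out ...]
4452 0.0478 0.092 ]
lever_pivot 0.67 [274.6 178.4] [ 0.5135 -0.05    0.1563]
lever_pad 0.78 [272.8 166.2] [ 0.5007 -0.023   0.2211]
claw_pin 0.69 [349.2 167.8] [ 0.445  -0.4402  0.0208]
claw_rib 0.6 [266.6 160.3] [ 0.5294 -0.0296  0.2267]
claw_tip 0.57 [267.  157.5] [ 0.5322 -0.035   0.2327]
keeper_point 0.96 [264.2 170.5] [ 0.7097 -0.2406 -0.0001]
lens 0.67 [216.4 247.5] [0.5355 0.1965 0.0339]
tape 0.78 [331.5 200.4] [ 0.4053 -0.2436  0.0016]
stapler 0.64 [273.2 176.4] [ 0.4908 -0.0128  0.1944]
mug 0.69 [308.8 157.6] [ 0.609  -0.4046  0.0196]
penpot 0.58 [133.1 288.2] [0.5887 0.4471 0.0492]
mouse 0.54 [349. 165.] [ 0.4534 -0.4533  0.0236]
calculator 0.58 [161.9 343.1] [0.4287 0.4866 0.0171]
```

View pics/a.png

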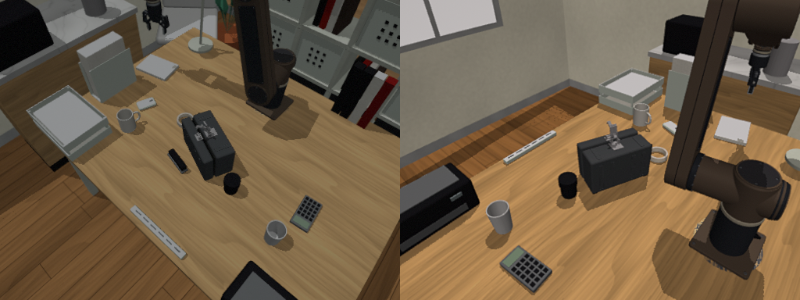

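Run:
```python
from h import *
np.set_printoptions(precision=4,suppress=True)
for n in ("scene","side"):
    c=cam(n); d=c["depth"]; v,u=np.nonzero(d>0)
    K=np.array([[c["fx"],0,c["cx"]],[0,c["fy"],c["cy"]],[0,0,1]])
    p=cv2.undistortPoints(np.stack([u,v],1).astype(float)[:,None],K,np.array(c["D"],float))[:,0]
    P=(np.c_[p,np.ones(len(p))]*d[v,u][:,None])@c["T"][:3,:3].T+c["T"][:3,3]
    near=np.hypot(P[:,0]-.52,P[:,1]+.03)<.2
    m=near&(abs(P[:,2]-.158)<.008); Q=P[m]
    print(n,m.sum(),"top z",np.median(Q[:,2]),cv2.minAreaRect(Q[:,:2].astype(np.float32)))
    m2=near&(P[:,2]>.172)&(P[:,2]<.3); print("high",m2.sum(),P[m2][::max(1,m2.sum()//20)])
    cr=c["pixels"][120:250,190:350]; cv2.imwrite(f"pics/b_{n}.png",cv2.resize(cr,(800,600))[:,:,::-1])
```

```text
scene 2385 top z 0.1594210155805328 ((0.4956781268119812, -0.02213539183139801), (0.2619163990020752, 0.14720477163791656), 65.52488708496094)
high 151 [[ 0.5015 -0.0401  0.2378]
 [ 0.5075 -0.0262  0.2392]
 [ 0.5052 -0.0196  0.2375]
 [ 0.4955 -0.0362  0.2109]
 [ 0.5314 -0.0389  0.2352]
 [ 0.5051 -0.0322  0.2174]
 [ 0.5362 -0.0345  0.238 ]
 [ 0.5092 -0.0286  0.2189]
 [ 0.4827 -0.021   0.2016]
 [ 0.5249 -0.0319  0.2251]
 [ 0.5031 -0.0208  0.2148]
 [ 0.5406 -0.0391  0.2283]
 [ 0.5079 -0.0125  0.2208]
 [ 0.4885 -0.0372  0.178 ]
 [ 0.4886 -0.037   0.1729]
 [ 0.4869 -0.0295  0.1722]
 [ 0.5223 -0.0473  0.1791]
 [ 0.5235 -0.0462  0.1758]
 [ 0.5263 -0.0436  0.1753]
 [ 0.5029 -0.0068  0.1795]
 [ 0.5052 -0.0047  0.1782]
 [ 0.5324 -0.0246  0.1759]]
side 2444 top z 0.1610330442394891 ((0.4965609908103943, -0.019692182540893555), (0.25851210951805115, 0.15243636071681976), 65.18376159667969)
high 256 [[ 0.5353 -0.0436  0.2396]
 [ 0.535  -0.0336  0.234 ]
 [ 0.5288 -0.0308  0.2309]
 [ 0.5097 -0.0208  0.2401]
 [ 0.5037 -0.0226  0.2382]
 [ 0.4983 -0.0299  0.2332]
 [ 0.5072 -0.0131  0.2312]
 [ 0.5025 -0.0165  0.2279]
 [ 0.5006 -0.0238  0.2214]
 [ 0.4966 -0.0283  0.2172]
 [ 0.4932 -0.0336  0.2124]
 [ 0.5026 -0.0122  0.2125]
 [ 0.4975 -0.0201  0.2069]
 [ 0.494  -0.0205  0.2047]
 [ 0.497  -0.01    0.2055]
 [ 0.5033 -0.0086  0.1999]
 [ 0.5047 -0.0104  0.1947]
 [ 0.4951 -0.0078  0.1967]
 [ 0.4881 -0.028   0.1852]
 [ 0.499  -0.0081  0.1839]
 [ 0.4835 -0.0323  0.1737]
 [ 0.4966 -0.0005  0.1747]]
```

View pics/b_scene.png

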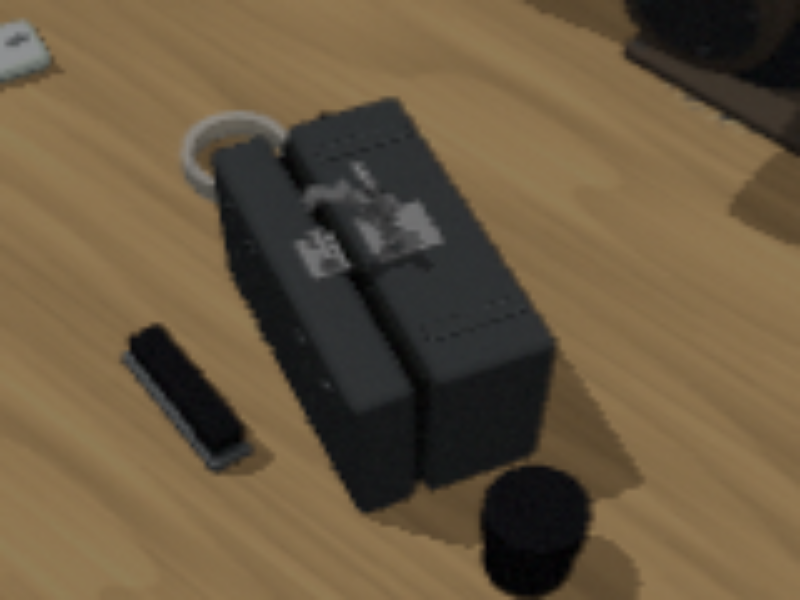

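```bash
python3 -m inch '[[1,0,0,-0.04,7],[1,0,0,-0.08,14],[1,0,0,-0.12,21],[1,0,0,-0.15,28],[1,0,0,-0.15,35]]' && python3 -m inch '[[1,0,0,0,7],[1,0,0,0,7]]' && python3 -m inch '[[1,0.0,-0.2,0,0],[1,0.0,-0.2,0,0],[1,0.0,-0.2,0,0],[1,0.0,-0.2,0,0],[1,0.0,-0.2,0,0]]'
python3 - <<'E'
from h import *
np.set_printoptions(precision=4,suppress=True)
s,T=pose(); print(s["time"],T); print(np.array(ctrl.read_camera("wrist")["mount"]))
E
```

```text
time: 2.02
eef_pos: [0.2018, -0.6467, 0.3673]
tcp_rot: [0.988, -0.156, 0.002, 0.008]
contact_force: [-1.0, -0.6, 1.5]
opening: 0.301
finger_force: 0.0
time: 2.18
eef_pos: [0.2013, -0.6445, 0.3576]
tcp_rot: [0.977, -0.214, 0.0, 0.001]
contact_force: [0.3, -0.4, 0.7]
opening: 0.005
finger_force: 0.0
time: 2.6
eef_pos: [0.2855, -0.4598, 0.3556]
tcp_rot: [0.977, -0.211, -0.0, -0.001]
contact_force: [0.6, -1.2, -0.0]
opening: 0.002
finger_force: 0.0
2.6 [[ 0.9105 -0.4134  0.      0.2855]
 [-0.4134 -0.9105  0.0016 -0.4598]
 [-0.0006 -0.0015 -1.      0.3556]
 [ 0.      0.      0.      1.    ]]
[[-0.001  -0.9654 -0.2607  0.0652]
 [ 1.     -0.0009 -0.0003 -0.001 ]
 [ 0.0001 -0.2607  0.9654 -0.1681]
 [ 0.      0.      0.      1.    ]]
```

```bash
python3 -m inch '[[1,-0.01,-0.2,0,0],[1,-0.01,-0.2,0,0],[1,-0.01,-0.2,0,0],[1,-0.01,-0.2,0,0],[1,-0.01,-0.2,0,0]]' && python3 -m inch '[[1,-0.03,-0.2,0,0],[1,-0.03,-0.2,0,0],[1,-0.03,-0.2,0,0],[1,-0.03,-0.2,0,0],[1,-0.03,-0.2,0,0]]' && python3 -m inch '[[1,-0.01,-0.085,0,0],[1,-0.01,-0.085,0,0],[1,-0.01,-0.085,0,0],[1,-0.01,-0.085,0,0]]'
python3 - <<'E'
from h import *
np.set_printoptions(precision=4,suppress=True)
s,T=pose(); print(s["time"],T[:3,3])
c=cam("wrist"); 
for q in ("case","lever_pivot","lever_pad","claw_pin","claw_rib","claw_tip","keeper_point"):
    for k in ctrl.tip_of(q,c)[:1]: print(q,round(k["score"],2),np.array(k["at"]),pt(c,k["at"]))
cv2.imwrite("pics/w1.png",cv2.resize(c["pixels"],(800,600))[:,:,::-1]);
E
```

```text
time: 3.07
eef_pos: [0.3594, -0.2739, 0.3558]
tcp_rot: [0.977, -0.212, -0.0, -0.0]
contact_force: [0.4, 0.1, 0.3]
opening: 0.002
finger_force: 0.0
time: 3.48
eef_pos: [0.4151, -0.0798, 0.356]
tcp_rot: [0.977, -0.211, 0.0, -0.0]
contact_force: [-0.2, -0.1, 0.9]
opening: 0.003
finger_force: 0.0
time: 3.82
eef_pos: [0.4415, 0.0014, 0.3557]
tcp_rot: [0.978, -0.209, -0.001, 0.0]
contact_force: [-0.4, -0.3, 0.5]
opening: -0.0
finger_force: 0.0
3.8167 [0.4415 0.0014 0.3557]
case 0.8 [254.5  96.7] [ 0.5056 -0.0255  0.2408]
lever_pivot 0.64 [252.8 112.6] [ 0.4936 -0.0183  0.2048]
lever_pad 0.56 [254.5  98. ] [ 0.5047 -0.0251  0.2404]
claw_pin 0.67 [253.4 116. ] [ 0.4904 -0.0174  0.2035]
claw_rib 0.71 [256.   76.7] [ 0.5204 -0.0336  0.2283]
claw_tip 0.7 [254.8  50.7] [ 0.5392 -0.0409  0.2342]
keeper_point 0.71 [256.3  62.4] [ 0.5303 -0.0383  0.2337]
```

View pics/w1.png

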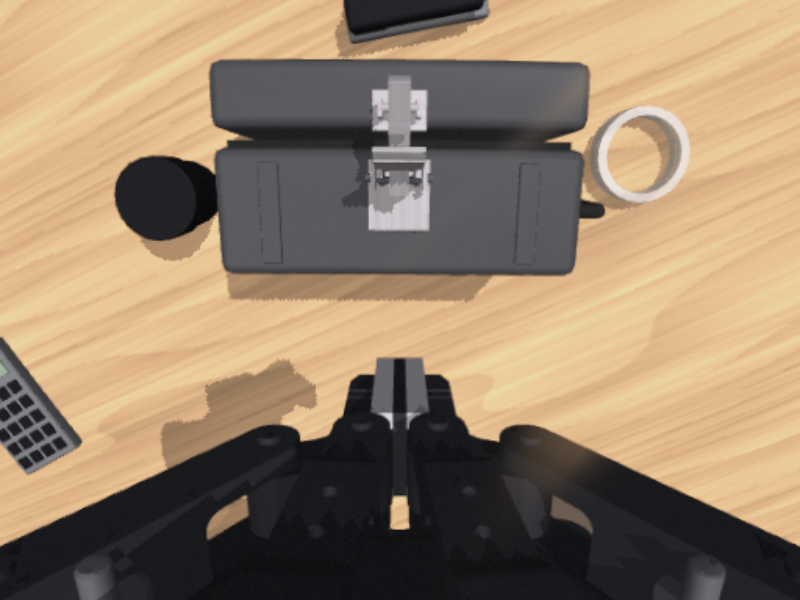

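```bash
cat >> h.py <<'E'
def cloud(c):
    d=c["depth"]; v,u=np.nonzero(d>0)
    K=np.array([[c["fx"],0,c["cx"]],[0,c["fy"],c["cy"]],[0,0,1]])
    p=cv2.undistortPoints(np.stack([u,v],1).astype(float)[:,None],K,np.array(c["D"],float))[:,0]
    return (np.c_[p,np.ones(len(p))]*d[v,u][:,None])@c["T"][:3,:3].T+c["T"][:3,3],u,v
E
python3 - <<'E'
from h import *
np.set_printoptions(precision=4,suppress=True)
c=cam("wrist"); P,u,v=cloud(c); near=np.hypot(P[:,0]-.51,P[:,1]+.03)<.2
Q=P[near&(abs(P[:,2]-.158)<.008)]; print(len(Q),np.median(Q[:,2]))
# split base/lid by seam with a guess frame
for yaw in (-24.65,):
    a=np.deg2rad(yaw); X=np.array([np.cos(a),np.sin(a)]); Y=np.array([-np.sin(a),np.cos(a)]); o=np.array([.512,-.028])
    x=(Q[:,:2]-o)@X
    for nm,S in (("base",Q[x<-.002]),("lid",Q[x>.004])): print(nm,cv2.minAreaRect(S[:,:2].astype(np.float32)),np.median(S[:,2]))
    h,e=np.histogram(x,np.arange(-.1,.07,.004)); print(dict(zip(np.round(e*1e3).astype(int),h)))
    L=P[near&(P[:,2]>.164)&(P[:,2]<.3)]; l=np.c_[(L[:,:2]-o)@X,(L[:,:2]-o)@Y,L[:,2]]*1e3
    l=l[(abs(l[:,1])<40)&(l[:,0]>-80)]
    for lo in range(-70,60,5):
        m=l[(l[:,0]>=lo)&(l[:,0]<lo+5)]
        if len(m): print(lo,len(m),"y",m[:,1].min().round(),m[:,1].max().round(),"z",np.percentile(m[:,2],[5,50,95]).round(1),"hi y",m[m[:,2]>195][:,1].mean().round(1) if (m[:,2]>195).any() else "")
E
```

```text
28713 0.15991682545002628
base ((0.4682650566101074, -0.009051471948623657), (0.2603532373905182, 0.09130975604057312), 65.39008331298828) 0.16056666477678577
lid ((0.54057776927948, -0.04195761680603027), (0.2598893642425537, 0.04653754085302353), 65.1216049194336) 0.15864762787321005
{np.int64(-100): np.int64(0), np.int64(-96): np.int64(52), np.int64(-92): np.int64(619), np.int64(-88): np.int64(699), np.int64(-84): np.int64(798), np.int64(-80): np.int64(769), np.int64(-76): np.int64(822), np.int64(-72): np.int64(766), np.int64(-68): np.int64(845), np.int64(-64): np.int64(791), np.int64(-60): np.int64(833), np.int64(-56): np.int64(832), np.int64(-52): np.int64(806), np.int64(-48): np.int64(871), np.int64(-44): np.int64(859), np.int64(-40): np.int64(826), np.int64(-36): np.int64(840), np.int64(-32): np.int64(826), np.int64(-28): np.int64(740), np.int64(-24): np.int64(712), np.int64(-20): np.int64(740), np.int64(-16): np.int64(790), np.int64(-12): np.int64(793), np.int64(-8): np.int64(763), np.int64(-4): np.int64(725), np.int64(0): np.int64(496), np.int64(4): np.int64(0), np.int64(8):
[... 676 characters left out ...]
z [164.1 180.1 199.6] hi y -1.1
-30 133 y -22.0 20.0 z [164.7 195.7 202.7] hi y -1.1
-25 214 y -23.0 20.0 z [176.4 197.4 211.4] hi y -0.9
-20 171 y -22.0 20.0 z [178.1 208.5 216.5] hi y -0.7
-15 204 y -21.0 19.0 z [220.9 234.1 237. ] hi y -0.8
-10 206 y -16.0 13.0 z [237.4 239.8 241.6] hi y -1.1
-5 98 y -15.0 13.0 z [216.4 218.7 240.6] hi y -1.0
0 84 y -6.0 5.0 z [219.2 226.  233. ] hi y -0.8
5 88 y -13.0 16.0 z [227.2 231.4 233.9] hi y -0.8
10 87 y -12.0 8.0 z [225.7 227.1 229.1] hi y -0.8
15 144 y -15.0 13.0 z [172.4 230.4 232.7] hi y -0.9
20 153 y -18.0 12.0 z [175.2 233.3 236. ] hi y -1.0
25 117 y -17.0 16.0 z [175.1 235.9 237.5] hi y -0.6
30 44 y -6.0 5.0 z [225.1 228.3 232.4] hi y -1.0
```

```bash
cat >> h.py <<'E'
A=np.deg2rad(-24.7); O=np.array([.5091,-.0278,0])
C=np.array([[np.cos(A),-np.sin(A),0],[np.sin(A),np.cos(A),0],[0,0,1]])
def where():
    s,T=pose(); p=C.T@(T[:3,3]-O)*1e3; f=C.T@s["contact_force"]
    print("t %.2f case mm %s  F %s yaw %.2f"%(s["time"],p.round(1),f.round(1),np.degrees(np.arctan2(T[1,0],T[0,0]))+24.7))
E
cat > w <<'E'
python3 -c "from h import *; where()"
E
chmod +x w
python3 -m inch '[[1,0.1126,-0.0017,0,0.6],[1,0.1126,-0.0017,0,0.6],[1,0.1126,-0.0017,0.02,0.6],[1,0.1126,-0.0017,0.06,0.6],[1,0.1126,-0.0017,0.1,0.6]]' >/dev/null; python3 -m inch '[[1,0,0,0,0],[1,0,0,0,0],[1,0,0,0,0]]'; ./w
```

```text
time: 4.93
eef_pos: [0.5457, -0.0468, 0.2591]
tcp_rot: [0.976, -0.219, 0.002, 0.0]
contact_force: [0.7, -1.9, 1.2]
opening: -0.0
finger_force: 0.0
t 4.93 case mm [ 41.2  -2.  259.1]  F [ 1.4 -1.4  1.2] yaw -0.57
```

```bash
python3 -m inch '[[1,-0.002,-0.0015,0.008,-0.5],[1,-0.002,-0.0015,0.016,-0.5],[1,-0.002,-0.0015,0.024,-0.5],[1,-0.002,-0.0015,0.026,-0.5],[1,-0.002,-0.0015,0.026,-0.5]]' >/dev/null; ./w;  python3 -m inch '[[1,0,0,0.004,0],[1,0,0,0.008,0],[1,0,0,0.012,0],[1,0,0,0.016,0],[1,0,0,0.016,0]]'>/dev/null; ./w
python3 - <<'E'
from h import *
c=cam("wrist"); cv2.imwrite("pics/w2.png",cv2.resize(c["pixels"][60:330,100:420],(768,600))[:,:,::-1])
E
```

```text
t 5.35 case mm [ 37.5  -0.4 229.6]  F [ 0.6 -0.6  1.2] yaw -0.04
t 5.77 case mm [ 37.4  -0.5 213. ]  F [-0.9  0.9 -0.5] yaw -0.05
```

View pics/w2.png

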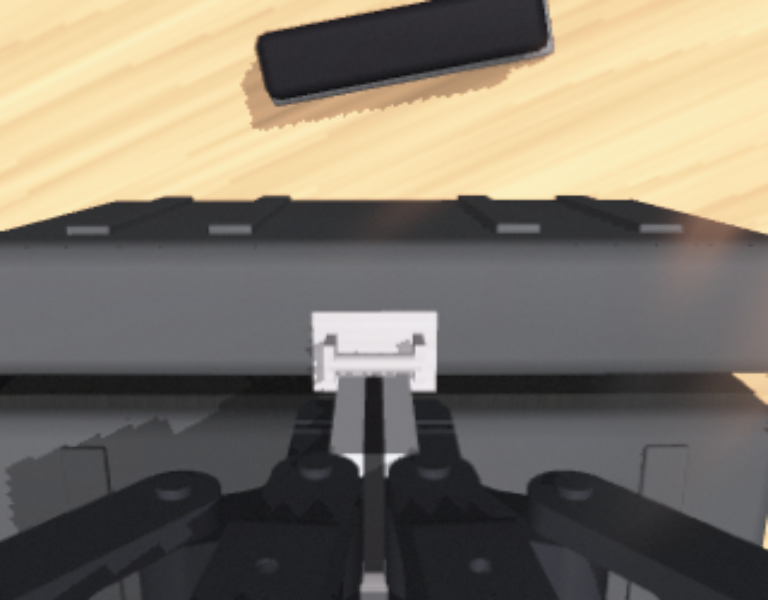

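```bash
python3 -m inch '[[1,0.002,0,0.004,0],[1,0.004,0,0.008,0],[1,0.004,0,0.012,0],[1,0.004,0,0.016,0],[1,0.004,0,0.016,0]]' >/dev/null; ./w;  python3 -m inch '[[1,0,0,0.003,0],[1,0,0,0.006,0],[1,0,0,0.008,0],[1,0,0,0.010,0],[1,0,0,0.01,0]]'>/dev/null; ./w; python3 -m inch '[[1,0,0,0.001,0],[1,0,0,0.002,0],[1,0,0,0.003,0],[1,0,0,0.003,0]]'>/dev/null; ./w
python3 - <<'E'
from h import *
c=cam("side")
for q in ("lever_pivot","lever_pad","claw_rib","claw_tip","keeper_point"):
    for k in ctrl.tip_of(q,c)[:1]: print(q,round(k["score"],2),np.array(k["at"]),C.T@(pt(c,k["at"])-O))
cv2.imwrite("pics/s3.png",cv2.resize(c["pixels"][130:220,220:340],(800,600),interpolation=cv2.INTER_CUBIC)[:,:,::-1])
E
```

```text
t 6.23 case mm [ 45.3  -0.3 200. ]  F [4.8 1.4 3.6] yaw -0.07
t 6.65 case mm [ 44.9  -0.3 189.8]  F [ 5.4 -0.8  2.9] yaw -0.07
t 6.98 case mm [ 44.5  -0.3 186.6]  F [ 5.1 -0.2  1.4] yaw -0.07
lever_pivot 0.73 [272.8 178.3] [-0.02922833  0.01054179  0.19311854]
lever_pad 0.54 [276.2 169.7] [-0.02848044 -0.00045485  0.21980223]
claw_rib 0.39 [269. 165.] [0.01071874 0.00301169 0.21383351]
claw_tip 0.48 [266.1 163.8] [0.0251205  0.0054843  0.21033787]
keeper_point 0.62 [265.8 168.9] [ 0.27573229 -0.11889672  0.00193912]
```

View pics/s3.png

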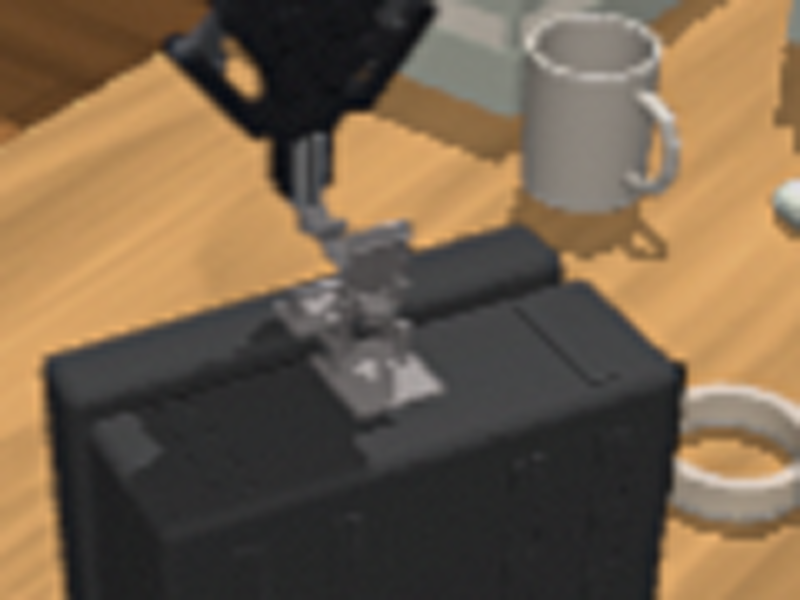

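Run:
```python
from h import *
c=cam("scene")
s=dict(cx=0)
d=cam("side")
for nm,p in (("tcp",(44.5,0,186.6)),("tip+40",(44.5,0,226.6)),("keeper",(25,0,173)),("pivot",(-22,0,174)),("levertip",(-5,0,240)),("nose0",(45,0,200))):
    w=O+C@np.array(p)*1e-3; q=proj(d,w)[0]; print(nm,q,"in crop",(q-[220,130])*6.667, "scene crop",(proj(c,w)[0]-[220,110])*6.667)
cv2.imwrite("pics/s4.png",cv2.resize(c["pixels"][110:200,220:340],(800,600),interpolation=cv2.INTER_CUBIC)[:,:,::-1])
P,u,v=cloud(d); l=(P-O)@C*1e3
m=(abs(l[:,1])<16)&(l[:,2]>164)&(l[:,2]<260)&(abs(l[:,0])<70)
print(l[m][::2].round(0).astype(int).tolist())
```

```text
tcp [264.86575244 166.69151229] in crop [299.11997155 244.62231245] scene crop [190.59236655 416.66601594]
tip+40 [264.89165269 155.71626725] in crop [299.2926485  171.45035372] scene crop [189.58967374 364.89524739]
keeper [267.66091557 173.52219487] in crop [317.75532409 290.16247318] scene crop [227.14446928 421.62467866]
pivot [274.72865918 181.32802155] in crop [364.87597073 342.20391965] scene crop [313.44362528 391.74728698]
levertip [272.44458204 159.91743737] in crop [349.64802847 199.45955493] scene crop [284.84581316 316.0164458 ]
nose0 [264.80240663 162.9878522 ] in crop [298.69764501 219.93001064] scene crop [189.3131846  399.94083288]
[[37, 0, 258], [30, -6, 260], [35, 11, 258], [38, 0, 254], [34, -5, 255], [38, 16, 254], [31, 13, 258], [33, 6, 255], [36, -3, 251], [39, -11, 247], [43, 14, 248], [33, 12, 252], [31, 6, 252], [34, -2, 249], [39, -11, 243], [41, 15, 246], [36, 11, 248], [35, 5, 246], [30, 0, 248], [38, -11, 240], [40, 15, 243], [40, 9, 241], [35, 5, 243], [33, -1, 242], [38, -11, 237], [38, 13, 240], [34, 8, 241], [37, 0, 237], [33, -5, 238], [48, 15, 231]
[... 2075 characters left out ...]
 -9, 177], [-19, -16, 176], [-17, 14, 180], [-26, 11, 185], [-19, -9, 174], [-24, -13, 176], [-23, 13, 180], [-12, -10, 165], [-22, -11, 172], [-26, -16, 172], [-11, 3, 166], [-15, -8, 164], [-18, -14, 164], [-21, 12, 171], [-17, 0, 164], [-24, -10, 166], [-19, 11, 166], [-26, -2, 166], [-28, -12, 164], [-35, -15, 168], [-26, 8, 165], [-30, 0, 166], [-32, -9, 164], [-28, 15, 166], [-32, 11, 167], [-33, 1, 164], [-37, -7, 165], [-42, -14, 165], [-37, 10, 166], [-38, 4, 165], [-44, -6, 166], [-45, -12, 164], [-38, 14, 164], [-41, 9, 165], [-43, 3, 164], [-47, -1, 166], [-50, -10, 165], [-53, -15, 165], [-47, 5, 164], [-50, 0, 164], [-54, -7, 165], [-50, 14, 166], [-53, 5, 165], [-55, 10, 164]]
```

View pics/s4.png

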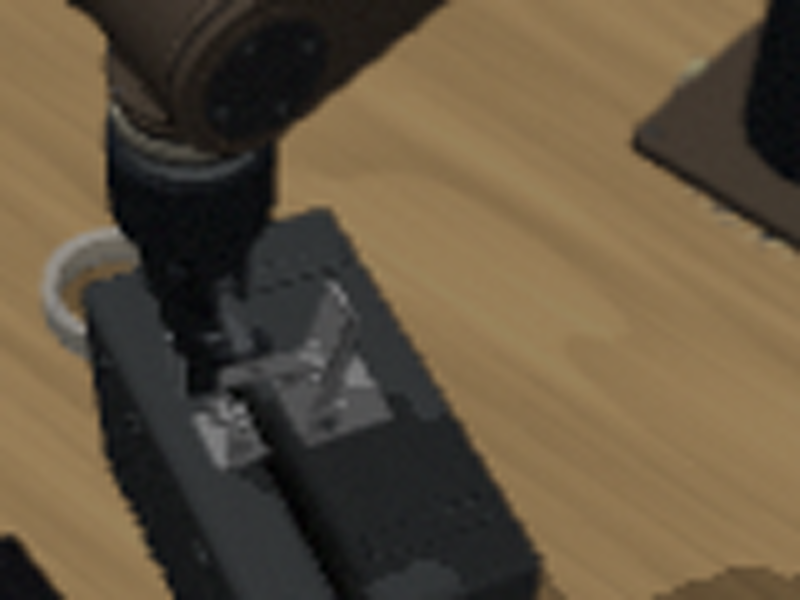

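```bash
python3 -m inch '[[1,0.006,0,0,0],[1,0.006,0,-0.04,0],[1,0.006,0,-0.08,0],[1,0.006,0,-0.09,0],[1,0.006,0,-0.09,0]]' >/dev/null; ./w;  python3 -m inch '[[1,-0.04,0,0,0],[1,-0.08,0,0,0],[1,-0.115,0,0,0],[1,-0.115,0,0,0],[1,-0.115,0,0,0]]'>/dev/null; ./w
python3 - <<'E'
from h import *
c=cam("side")
P,u,v=cloud(c); l=(P-O)@C*1e3
m=(abs(l[:,1])<16)&(l[:,2]>180)&(l[:,2]<250)&(l[:,0]<60)&(l[:,0]>-60)
print(l[m][::3].round(0).astype(int).tolist())
E
```

```text
t 7.80 case mm [ 4.910e+01 -1.000e-01  2.793e+02]  F [ 0.2 -1.1  0.7] yaw -0.04
t 8.22 case mm [-69.6  -0.4 272.8]  F [ 0.  -0.7  0.1] yaw 0.01
[[35, 4, 214], [31, -4, 215], [27, 1, 214], [31, 6, 210], [15, 1, 218], [35, 8, 204], [25, 2, 209], [7, 2, 219], [-35, -6, 242], [30, 7, 204], [11, 3, 213], [-36, 11, 244], [-37, 2, 242], [-36, -8, 238], [12, 6, 210], [12, -4, 207], [-37, 8, 240], [-38, -1, 238], [-37, -11, 235], [7, 1, 208], [-37, 15, 239], [-36, 5, 235], [-37, -5, 233], [9, 7, 206], [3, 0, 207], [-37, 11, 234], [-37, 2, 232], [-33, -10, 226], [-1, 6, 207], [-36, 14, 231], [-36, 4, 228], [-33, -7, 223], [-6, 5, 207], [-35, 10, 226], [-33, 0, 222], [-31, -12, 217], [-33, 13, 222], [-33, 3, 219], [-31, -9, 214], [-31, 15, 218], [-32, 5, 216], [-30, -6, 211], [-33, 15, 216], [-28, 3, 209], [-27, -7, 205], [-27, 15, 208], [-29, 7, 207], [-25, -6, 201], [-33, -11, 204], [-37, 14, 211], [-29, 0, 202], [-32, -8, 201], [-36, 13, 206], [-30, 0, 199], [-31, -9, 197], [-22, 6, 192], [-35, 3, 199], [-31, -9, 193], [-32, 15, 197], [-34, 6, 196], [-32, -5, 191], [-26, 15, 190], [-34, 6, 192], [-25, 14, 185]]
```

```bash
python3 -m inch '[[1,0,0,0.03,0],[1,0,0,0.055,0],[1,0,0,0.055,0],[1,0.01,0,0.055,0],[1,0.015,0,0.055,0]]' >/dev/null; ./w;  python3 -m inch '[[1,0.005,0,0,0],[1,0.01,0,0,0],[1,0.015,0,0,0],[1,0.018,0,0,0],[1,0.018,0,0,0]]'>/dev/null; ./w; python3 -m inch '[[1,0.004,0,0,0],[1,0.008,0,0,0],[1,0.012,0,0,0],[1,0.012,0,0,0]]'>/dev/null; ./w
python3 - <<'E'
from h import *
c=cam("side")
P,u,v=cloud(c); l=(P-O)@C*1e3
m=(abs(l[:,1])<16)&(l[:,2]>178)&(l[:,2]<250)&(l[:,0]<60)&(l[:,0]>-30)
print(l[m][::3].round(0).astype(int).tolist())
E
```

```text
t 8.68 case mm [-49.9  -0.3 221.3]  F [0.3 0.1 0.4] yaw -0.08
t 9.10 case mm [-33.1  -0.4 220.8]  F [ 0.6  0.1 -0.1] yaw -0.07
t 9.43 case mm [-21.4  -0.4 220.4]  F [-0.8 -1.1  0. ] yaw -0.06
[[35, 4, 214], [30, -3, 215], [31, 6, 213], [28, -2, 213], [26, 6, 213], [13, 2, 219], [33, 9, 206], [20, 5, 213], [9, 1, 218], [14, 8, 213], [11, 0, 213], [10, 7, 212], [9, -3, 209], [8, 1, 208], [6, 8, 207], [3, 0, 207], [-1, 6, 208], [-5, 4, 206], [-30, -12, 213], [-30, 11, 216], [26, 12, 178], [21, 1, 178], [-30, 4, 210], [-28, -7, 206], [-30, 4, 207], [-25, -9, 200], [-27, 2, 201], [-25, -9, 196], [-30, 4, 200], [-29, -10, 191], [-29, 13, 195], [-26, -12, 185], [-30, 7, 190], [-20, 15, 182], [-24, 14, 181]]
```

Run:
```python
from h import *
d=cam("side");c=cam("scene")
a=[cv2.resize(k["pixels"][y:y+80,x:x+80],(400,400),interpolation=cv2.INTER_CUBIC) for k,x,y in ((d,230,130),(c,225,120))]
cv2.imwrite("pics/s5.png",np.hstack(a)[:,:,::-1])
for k in (d,c):
  P,u,v=cloud(k); l=(P-O)@C*1e3
  m=(abs(l[:,1])<16)&(l[:,2]>215)&(l[:,2]<250)&(l[:,0]<60)&(l[:,0]>-60)
  print(l[m][::2].round(0).astype(int).tolist())
where()
```

```text
[[34, 5, 215], [30, -3, 215], [-31, 5, 249], [10, 0, 220], [12, 6, 217], [7, 2, 219], [-32, -4, 240], [-34, -9, 241], [-35, 10, 243], [-36, 5, 242], [-34, -3, 239], [-35, -9, 238], [-34, 13, 240], [-37, 8, 240], [-36, 2, 238], [-35, -6, 235], [-36, -12, 234], [-36, 11, 237], [-35, 4, 234], [-35, -2, 233], [-38, -7, 233], [-37, 14, 235], [-37, 8, 234], [-36, 1, 231], [-36, -5, 229], [-34, -13, 226], [-38, 12, 231], [-36, 4, 228], [-34, -3, 225], [-34, -10, 223], [-34, 10, 225], [-32, 2, 222], [-32, -4, 220], [-32, -11, 218], [-31, 8, 219], [-35, 3, 220], [-31, -5, 215], [-32, 15, 218], [-32, 5, 216]]
[[-12, 1, 249], [-37, 2, 239], [-18, 3, 244], [-31, -8, 226], [-34, 1, 234], [-29, -10, 220], [-32, -3, 227], [-34, 8, 238], [-29, -10, 216], [-31, -1, 224], [-34, 8, 233], [-29, -3, 218], [-32, 7, 227], [-36, 12, 231], [-31, 8, 223], [-35, 14, 228], [-31, 9, 221], [12, -5, 219], [-30, 11, 217], [13, -4, 217], [-28, 15, 219]]
t 9.58 case mm [-22.1  -0.4 220.3]  F [ 0.   0.2 -0.3] yaw -0.05
```

View pics/s5.png

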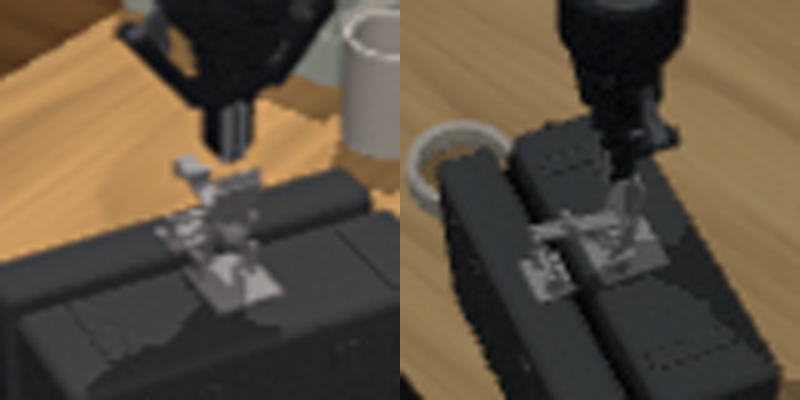

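Run:
```python
from h import *
c=cam("wrist"); P,u,v=cloud(c); s,T=pose()
l=(np.c_[P,np.ones(len(P))]@np.linalg.inv(T).T)[:,:3]*1e3
m=(abs(l[:,1])<20)&(l[:,2]>-60)&(l[:,2]<12)&(abs(l[:,0])<25)
print(s["opening"]); L=l[m]
for y0 in range(-20,20,4):
    k=L[(L[:,1]>=y0)&(L[:,1]<y0+4)]
    print(y0,[(z,int(q[:,0].max()),int(q[:,0].min())) for z in range(-60,12,6) if len(q:=k[(k[:,2]>=z)&(k[:,2]<z+6)])])
```

```text
-0.0006063446967418663
-20 []
-16 [(-60, 7, 6), (-54, 6, 5), (-48, 7, 6), (-42, 7, 5), (-36, 6, 5), (0, -5, -8), (6, -3, -7)]
-12 [(-60, 7, 6), (-54, 7, 5), (-48, 7, 5), (-42, 7, 5), (-36, 6, 5), (0, -5, -8), (6, -3, -7)]
-8 [(-60, 11, 9), (-54, 11, 9), (-48, 10, 9), (-42, 10, 9), (-36, 10, 9), (-30, 9, 9), (6, 24, -5)]
-4 [(-60, 11, 9), (-54, 11, 9), (-48, 10, 9), (-42, 10, 9), (-36, 10, 9), (-30, 9, 9), (6, -4, -5)]
0 [(-60, 11, 9), (-54, 11, 9), (-48, 10, 9), (-42, 10, 9), (-36, 10, 9), (-30, 9, 9), (6, -3, -5)]
4 [(-60, 11, 6), (-54, 11, 6), (-48, 10, 5), (-42, 10, 5), (-36, 10, 5), (0, -6, -6), (6, -3, -6)]
8 [(-60, 7, 6), (-54, 7, 5), (-48, 7, 5), (-42, 7, 5), (-36, 6, 5), (0, -5, -8), (6, -3, -6)]
12 [(-60, 7, 6), (-54, 7, 5), (-48, 7, 6), (-42, 7, 6), (0, -5, -8), (6, -3, -6)]
16 []
```

```bash
python3 -m inch '[[1,-0.025,0,-0.005,0],[1,-0.045,0,-0.005,0],[1,-0.045,0,0.01,0],[1,-0.045,0,0.028,0],[1,-0.045,0,0.028,0]]' >/dev/null; ./w;  python3 -m inch '[[1,0.01,0,0,0],[1,0.015,0,0,0],[1,0.02,0,0,0],[1,0.025,0,0,0],[1,0.025,0,0,0]]'>/dev/null; ./w; python3 -m inch '[[1,0.004,0,0,0],[1,0.008,0,0,0],[1,0.012,0,0,0],[1,0.012,0,0,0]]'>/dev/null; ./w
python3 - <<'E'
from h import *
c=cam("side")
P,u,v=cloud(c); l=(P-O)@C*1e3
m=(abs(l[:,1])<16)&(l[:,2]>178)&(l[:,2]<250)&(l[:,0]<60)&(l[:,0]>-30)
print(l[m][::3].round(0).astype(int).tolist())
E
```

```text
t 10.05 case mm [-69.5  -0.7 189.1]  F [ 0.  -0.4 -0.3] yaw -0.03
t 10.47 case mm [-40.4  -0.3 193.2]  F [-0.2  0.2 -0.9] yaw -0.08
t 10.80 case mm [-29.2  -0.4 192.4]  F [-0.7  0.5 -0.2] yaw -0.06
[[-12, 12, 244], [-15, 13, 239], [-16, 14, 236], [45, 6, 195], [29, 4, 203], [-12, 14, 230], [46, 6, 190], [22, 8, 205], [-12, 15, 228], [45, 6, 187], [22, 7, 201], [-17, 14, 227], [29, 7, 193], [20, 1, 197], [-18, 11, 223], [25, 6, 192], [-11, 14, 216], [-29, 14, 227], [-19, 15, 217], [-14, 15, 211], [-18, 8, 211], [25, 2, 179], [-21, 13, 211], [-16, 0, 204], [-21, -11, 204], [-16, 7, 203], [-22, 0, 204], [-24, -9, 203], [-16, 7, 199], [-28, 3, 205], [-21, -11, 197], [-18, 7, 197], [-27, 2, 201], [-26, -9, 197], [-21, 9, 196], [-27, 2, 197], [-23, -10, 191], [-22, 10, 193], [-27, 2, 193], [-22, -11, 186], [-21, -8, 183], [-20, 15, 186], [-24, -10, 181], [-24, 14, 185]]
```

```bash
python3 -m inch '[[1,0.003,0,0,0],[1,0.006,0,0,0],[1,0.009,0,0,0],[1,0.009,0,0,0]]'>/dev/null; ./w; python3 -m inch '[[1,0.002,0,0,0],[1,0.003,0,0,0],[1,0.003,0,0,0]]'>/dev/null; ./w
python3 - <<'E'
from h import *
for n in ("side","scene"):
  c=cam(n)
  P,u,v=cloud(c); l=(P-O)@C*1e3
  m=(abs(l[:,1])<9)&(l[:,2]>174)&(l[:,2]<250)&(l[:,0]<60)&(l[:,0]>-22)
  print(l[m][::2].round(0).astype(int).tolist())
E
```

```text
t 11.18 case mm [-20.9  -0.5 191.9]  F [-1.6 -0.2  0.5] yaw -0.06
t 11.43 case mm [-17.8  -0.4 192.3]  F [-1.3  0.5  0.3] yaw -0.05
[[-20, 9, 230], [30, 3, 195], [-6, 8, 218], [30, 4, 192], [43, 7, 181], [32, 6, 188], [27, 1, 189], [-7, 5, 211], [44, 7, 177], [30, 7, 185], [20, 5, 191], [-8, 3, 207], [-10, -3, 206], [-12, -9, 206], [23, 7, 185], [-10, 7, 206], [-10, 0, 204], [-14, -8, 204], [-6, 5, 199], [-11, 1, 201], [-17, -3, 204], [24, 3, 176], [-12, 8, 200], [-21, 6, 205], [-19, -2, 201], [23, 7, 174], [-21, 6, 202], [-21, -1, 200], [-22, -7, 198], [-21, 6, 198], [-21, -4, 195], [-19, 5, 193], [-15, -8, 183], [-22, -8, 180]]
[[-8, -5, 249], [-7, -2, 244], [4, -9, 237], [-3, -8, 234], [-7, 5, 246], [3, -2, 239], [-7, -3, 233], [-11, 4, 238], [4, 0, 236], [-3, -1, 232], [-7, 5, 237], [3, 5, 237], [-4, 5, 234], [-12, 4, 228], [-11, 6, 226], [-11, 6, 221], [-18, -2, 204], [-6, -7, 198], [-14, 0, 203], [-20, 3, 203], [-7, -7, 193], [-18, 7, 203], [2, -5, 195], [-4, -1, 196], [-7, 8, 205], [9, -5, 192], [4, 0, 195], [-3, 2, 194], [-8, 6, 197], [16, -4, 192], [10, -2, 191], [5, 2, 193], [-1, 4, 193], [23, -6, 187], [17, -2, 189], [11, 0, 189], [6, 5, 192], [29, 0, 193], [22, 0, 189], [16, 4, 191], [10, 5, 189], [31, -3, 185], [26, 2, 188], [21, 7, 191], [41, -6, 181], [36, -1, 184], [30, 2, 184], [24, 6, 186], [41, -6, 175], [36, 1, 180], [32, 8, 187], [23, 2, 176], [40, 1, 177], [35, 5, 180], [45, 6, 180]]
```

```bash
python3 -m inch '[[1,-0.01,0,0,0],[1,-0.012,0,-0.04,0],[1,-0.012,0,-0.06,0],[1,-0.012,0,-0.06,0]]'>/dev/null; ./w; python3 -m inch '[[1,0.04,0,0,0],[1,0.08,0,0,0],[1,0.08,0,0,0],[1,0.08,0,0,0]]'>/dev/null; ./w
python3 - <<'E'
from h import *
s,T=pose()
for n in ("side","scene"):
  P,u,v=cloud(cam(n)); l=(np.c_[P,np.ones(len(P))]@np.linalg.inv(T).T)[:,:3]*1e3
  m=(abs(l[:,1])<65)&(abs(l[:,0])<70)
  for z in range(-140,-20,8):
    k=l[m&(l[:,2]>=z)&(l[:,2]<z+8)]
    if len(k): print(n,z,"x",k[:,0].min().round(),k[:,0].max().round(),"y",k[:,1].min().round(),k[:,1].max().round(), len(k))
E
```

```text
t 11.87 case mm [-27.6   0.3 258.4]  F [0.6 0.5 0.4] yaw -0.03
t 12.20 case mm [ 50.6  -0.8 250.5]  F [-0.3  0.4 -0.6] yaw -0.10
side -140 x -20.0 8.0 y -45.0 36.0 95
side -132 x -22.0 6.0 y -53.0 45.0 89
side -124 x -20.0 15.0 y -64.0 57.0 118
side -116 x -18.0 13.0 y -64.0 60.0 96
side -108 x -17.0 13.0 y -58.0 53.0 73
side -100 x -20.0 18.0 y -49.0 45.0 69
side -92 x -13.0 17.0 y -45.0 39.0 60
side -84 x -14.0 14.0 y -40.0 34.0 74
side -76 x -13.0 -2.0 y -34.0 22.0 39
side -68 x -12.0 4.0 y -15.0 9.0 21
side -60 x -11.0 7.0 y -16.0 10.0 23
side -52 x -12.0 2.0 y -17.0 10.0 26
side -44 x -10.0 6.0 y -16.0 9.0 23
side -36 x -12.0 8.0 y -14.0 10.0 16
side -28 x 7.0 7.0 y -7.0 -7.0 1
scene -140 x -10.0 17.0 y -44.0 -11.0 33
scene -132 x -19.0 18.0 y -51.0 -8.0 36
scene -124 x -15.0 18.0 y -63.0 8.0 52
scene -116 x -11.0 16.0 y -62.0 13.0 29
scene -108 x -13.0 16.0 y -56.0 15.0 16
scene -100 x -6.0 16.0 y -49.0 36.0 23
scene -92 x -4.0 12.0 y -43.0 38.0 13
scene -84 x -6.0 11.0 y -33.0 38.0 17
scene -76 x 5.0 12.0 y -25.0 29.0 12
scene -68 x 9.0 10.0 y -9.0 8.0 3
scene -60 x 6.0 9.0 y -7.0 3.0 5
scene -52 x -8.0 9.0 y -16.0 3.0 16
scene -44 x -8.0 10.0 y -13.0 4.0 11
scene -36 x -8.0 10.0 y -13.0 2.0 7
```

```bash
python3 -m inch '[[1,-0.0065,-0.0007,0.03,0],[1,-0.0065,-0.0007,0.06,0],[1,-0.0065,-0.0007,0.08,0],[1,-0.0065,-0.0007,0.087,0],[1,-0.0065,-0.0007,0.087,0]]'>/dev/null; ./w; python3 -m inch '[[1,0,0,0.002,0],[1,0,0,0.004,0],[1,0,0,0.006,0],[1,0,0,0.006,0]]'>/dev/null; ./w;python3 -m inch '[[1,0,0,0.001,0],[1,0,0,0.002,0],[1,0,0,0.003,0],[1,0,0,0.003,0]]'>/dev/null; ./w
```

```text
t 12.72 case mm [ 41.4   0.2 163.9]  F [-0.4 -0.3  0.1] yaw -0.02
t 13.05 case mm [ 44.    0.4 160.3]  F [ 0.5 -0.5 -0. ] yaw -0.05
t 13.38 case mm [ 43.4   0.3 156.1]  F [-0.1  0.3 -0.5] yaw -0.05
```

```bash
for i in 1 2 3; do python3 -m inch '[[1,0,0,0.001,0],[1,0,0,0.002,0],[1,0,0,0.002,0]]'>/dev/null; ./w; done
```

```text
t 13.63 case mm [ 43.3   0.2 154. ]  F [-0.5 -0.7 -0.2] yaw -0.05
t 13.88 case mm [ 43.3   0.2 152. ]  F [-0.7 -0.1  0. ] yaw -0.05
t 14.13 case mm [ 43.7   0.3 150.6]  F [ 0.3 -1.   0.9] yaw -0.05
```

```bash
for i in 1 2 3; do python3 -m inch '[[1,0,0,0.001,0],[1,0,0,0.002,0],[1,0,0,0.002,0]]'>/dev/null; ./w; done
```

```text
t 14.38 case mm [ 44.4   0.4 149.8]  F [-0.2 -0.6  5.3] yaw -0.05
t 14.63 case mm [ 45.2   0.5 149.2]  F [-1.5  0.5  8.5] yaw -0.05
t 14.88 case mm [ 46.1   0.6 148.5]  F [-1.  -0.2 11.6] yaw -0.04
```

```bash
python3 -m inch '[[1,0,0,-0.002,0],[1,-0.001,0,-0.003,0],[1,-0.002,0,-0.003,0]]'>/dev/null; ./w; for i in 1 2 3; do python3 -m inch '[[1,-0.001,0,-0.0003,0],[1,-0.002,0,-0.0006,0],[1,-0.002,0,-0.0006,0]]'>/dev/null; ./w; done
```

```text
t 15.13 case mm [ 44.9   0.5 149.5]  F [7.2 1.2 3.9] yaw -0.06
t 15.38 case mm [ 43.3   0.4 150.3]  F [ 7.3 -0.1  4.8] yaw -0.06
t 15.63 case mm [ 41.7   0.4 151.1]  F [7.2 0.1 5.5] yaw -0.06
t 15.88 case mm [ 40.4   0.4 151.5]  F [10.8  0.4  2. ] yaw -0.07
```

```bash
for i in 1 2 ; do python3 -m inch '[[1,-0.001,0,0,0],[1,-0.002,0,0.0,0],[1,-0.002,0,0.0,0]]'>/dev/null; ./w; done
```

```text
t 16.13 case mm [ 39.3   0.4 152. ]  F [10.8 -0.1  2.7] yaw -0.07
t 16.38 case mm [ 38.    0.4 152.6]  F [12.7  0.2  3.7] yaw -0.07
```

```bash
for i in 1 2 ; do python3 -m inch '[[1,-0.001,0,0,0],[1,-0.0015,0,0.0003,0],[1,-0.0015,0,0.0003,0]]'>/dev/null; ./w; done;  python3 - <<'E'
from h import *
for n in ("side","scene"):
  c=cam(n)
  P,u,v=cloud(c); l=(P-O)@C*1e3
  m=(abs(l[:,1])<14)&(l[:,2]>174)&(l[:,2]<250)&(l[:,0]<60)&(l[:,0]>-40)
  print(l[m][::3].round(0).astype(int).tolist())
E
```

```text
t 16.63 case mm [ 37.2   0.4 152.9]  F [12.7 -0.5  4.6] yaw -0.07
t 16.88 case mm [ 36.5   0.4 153.1]  F [14.7  0.4  5.2] yaw -0.07
[[35, -2, 248], [26, -1, 249], [23, -3, 248], [18, -10, 248], [28, -2, 241], [19, -8, 245], [19, 12, 247], [29, -2, 237], [23, -10, 238], [35, -2, 230], [25, -7, 234], [23, 10, 237], [26, -1, 232], [25, -11, 230], [25, 6, 231], [25, -4, 228], [27, 12, 228], [28, 1, 224], [25, -7, 224], [25, 9, 225], [25, -1, 222], [-15, -3, 245], [-16, -12, 242], [23, 7, 222], [29, -6, 215], [-19, 9, 247], [-16, -2, 242], [-17, -12, 240], [26, 9, 217], [26, -1, 214], [-15, 7, 241], [-16, -2, 239], [31, 10, 211], [24, 3, 213], [-14, 13, 239], [-18, 5, 238], [-20, -4, 237], [30, 14, 209], [26, 5, 209], [28, -6, 204], [-19, 6, 236], [-19, -5, 233], [31, 10, 204], [27, -2, 203], [-19, 9, 233], [-19, -2, 230], [-19, -11, 227], [25, 6, 203], [31, -8, 195], [-19, 5, 229], [-21, -4, 227], [30, 14, 198], [27, 5, 197], [28, -6, 194], [-20, 6, 226], [-20, -4, 223], [31, 13, 193], [24, 6, 196], [25, -5, 192], [-20, 5, 222], [-17, -6, 217], [31, 13, 190], [24, 6, 193], [21, -3, 191],
[... 542 characters left out ...]
1, 241], [-20, -8, 236], [-16, 1, 243], [-15, 4, 241], [-15, -13, 219], [-16, 8, 241], [-17, 0, 227], [51, -4, 248], [-15, 4, 227], [47, -6, 240], [-16, 3, 221], [-16, -13, 197], [-16, 9, 222], [44, 13, 249], [-16, -5, 201], [-19, 12, 219], [26, 11, 233], [-16, 4, 206], [-24, 9, 208], [34, 12, 233], [-9, -5, 194], [-16, 4, 201], [-23, 11, 205], [38, 14, 233], [-12, 4, 198], [-19, 12, 203], [47, 10, 228], [-6, 3, 194], [-16, 11, 199], [47, 10, 223], [-5, 5, 192], [-23, 12, 191], [42, 7, 212], [46, -1, 199], [5, 4, 185], [-24, 11, 179], [42, 7, 201], [-16, 14, 181], [46, 7, 197], [37, 11, 198], [20, 4, 181], [45, 6, 191], [37, 10, 192], [24, 6, 181], [42, 14, 193], [42, 5, 178], [27, 13, 175]]
```

```bash
for i in 1 2 ; do python3 -m inch '[[1,-0.001,0,0,0],[1,-0.0015,0,0.0003,0],[1,-0.0015,0,0.0003,0]]'>/dev/null; ./w; done
```

```text
t 17.23 case mm [ 35.7   0.4 153.5]  F [16.  -0.2  5.3] yaw -0.07
t 17.48 case mm [ 34.9   0.5 153.7]  F [16.4 -0.7  5.7] yaw -0.07
```

```bash
for i in 1 2 ; do python3 -m inch '[[1,-0.001,0,0,0],[1,-0.0015,0,0,0],[1,-0.0015,0,0,0]]'>/dev/null; ./w; done;  python3 - <<'E'
from h import *
for n in ("side","scene"):
  c=cam(n)
  P,u,v=cloud(c); l=(P-O)@C*1e3
  m=(abs(l[:,1])<13)&(l[:,2]>205)&(l[:,2]<250)&(l[:,0]<0)&(l[:,0]>-45)
  L=l[m]; print(n,[(z,L[(L[:,2]>z)&(L[:,2]<=z+6)][:,0].mean().round(1)) for z in range(205,247,6) if ((L[:,2]>z)&(L[:,2]<=z+6)).any()])
  m=(abs(l[:,1])>40)&(abs(l[:,1])<110)&(l[:,2]>150)&(l[:,2]<163)&(l[:,0]>-2)&(l[:,0]<70); L=l[m]
  print("lid x",np.percentile(L[:,0],[2,10,50,90,98]).round(1))
E
```

```text
t 17.73 case mm [ 33.8   0.5 154.1]  F [15.7  0.   7. ] yaw -0.07
t 17.98 case mm [ 32.7   0.5 154.5]  F [16.1 -0.6  8.1] yaw -0.07
side [(205, np.float64(-27.1)), (211, np.float64(-27.5)), (217, np.float64(-28.4)), (223, np.float64(-30.1)), (229, np.float64(-31.1)), (235, np.float64(-30.9)), (241, np.float64(-29.8))]
lid x [ 2.5 11.7 22.6 46.2 52.5]
scene [(205, np.float64(-23.7)), (211, np.float64(-24.5)), (217, np.float64(-26.5)), (223, np.float64(-27.8)), (229, np.float64(-28.8)), (235, np.float64(-29.6)), (241, np.float64(-29.6))]
lid x [-0.6  6.3 34.9 52.7 55.3]
```

```bash
for i in 1 2 3; do python3 -m inch '[[1,-0.001,0,-0.0007,0],[1,-0.0015,0,-0.001,0],[1,-0.0015,0,-0.001,0]]'>/dev/null; ./w; done
```

```text
t 18.33 case mm [ 30.6   0.5 155.3]  F [16.5 -0.1  9.1] yaw -0.07
t 18.58 case mm [ 28.4   0.5 156. ]  F [13.8 -0.2  9.1] yaw -0.07
t 18.83 case mm [ 26.2   0.5 156.4]  F [13.1  0.1  7.6] yaw -0.07
```

Run:
```python
from h import *
L=[]
for n,x,y in (("side",230,120),("scene",215,120)):
  c=cam(n); L.append(cv2.resize(c["pixels"][y:y+80,x:x+80],(400,400),interpolation=cv2.INTER_CUBIC))
  P,u,v=cloud(c); l=(P-O)@C*1e3
  m=(abs(l[:,1])<13)&(l[:,2]>205)&(l[:,2]<250)&(l[:,0]<0)&(l[:,0]>-55)
  k=l[m]; print(n,[(z,k[(k[:,2]>z)&(k[:,2]<=z+6)][:,0].mean().round(1)) for z in range(205,247,6) if ((k[:,2]>z)&(k[:,2]<=z+6)).any()])
  m=(abs(l[:,1])<10)&(l[:,2]>172)&(l[:,2]<215)&(l[:,0]>-5); print(l[m][::2].round(0).astype(int).tolist())
cv2.imwrite("pics/s6.png",np.hstack(L)[:,:,::-1]); where()
```

```text
side [(205, np.float64(-40.7)), (211, np.float64(-45.6)), (217, np.float64(-49.4)), (223, np.float64(-51.9)), (229, np.float64(-52.9)), (235, np.float64(-53.1))]
[[2178, 4, 213], [2145, 9, 212], [2156, -7, 208], [2176, -8, 197], [2160, 3, 195], [2181, 1, 183], [2171, 4, 178], [2161, -1, 173], [21, -9, 212], [17, 6, 214], [16, -3, 212], [19, 9, 211], [14, 5, 213], [17, -3, 209], [21, 8, 205], [15, 4, 208], [16, -3, 205], [19, 9, 204], [16, 4, 204], [13, -2, 204], [19, 9, 200], [16, 4, 200], [15, -3, 199], [17, 10, 197], [19, 2, 194], [16, -3, 195], [18, 9, 193], [14, 5, 194], [13, -2, 193], [25, 9, 185], [16, 7, 190], [10, 3, 193], [12, -5, 189], [19, 9, 185], [12, 6, 188], [10, 0, 188], [26, 9, 177], [12, 9, 186], [7, 4, 187], [5, -1, 187], [23, 6, 174], [8, 8, 184], [-3, 6, 190], [5, 6, 182]]
scene [(205, np.float64(-37.7)), (211, np.float64(-43.2)), (217, np.float64(-46.9)), (223, np.float64(-49.9)), (229, np.float64(-52.6)), (235, np.float64(-54.1))]
[[35, -2, 214], [36, 0, 205], [30, 4, 208], [35, 8, 209], [1, 2, 186], [36, 0, 196], [31, 6, 200], [11, 8, 192], [2, 5, 185], [36, 8, 200], [14, 6, 187], [36, 9, 195], [34, 4, 184], [31, 5, 177], [24, 6, 176], [26, 10, 176]]
t 18.93 case mm [ 26.2   0.6 156.4]  F [12.2 -0.5  9. ] yaw -0.07
```

View pics/s6.png

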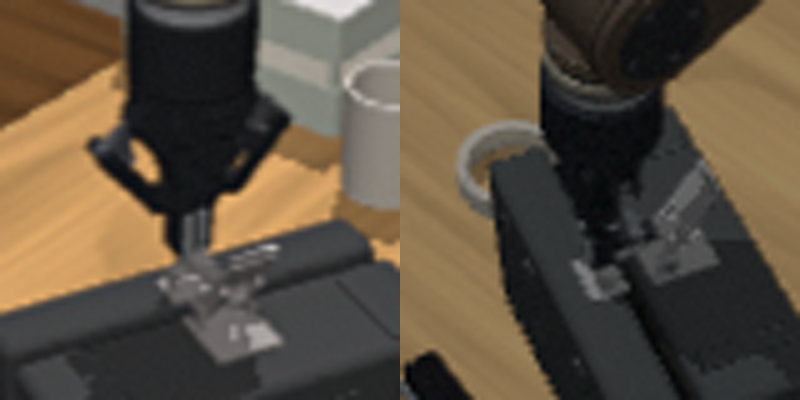

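Run:
```python
from h import *
c=cam("scene"); P,u,v=cloud(c); l=(P-O)@C*1e3
for a,b in ((-110,-60),(50,110)):
  m=(l[:,1]>a)&(l[:,1]<b)&(l[:,2]>155)&(l[:,2]<163)&(l[:,0]>-30)&(l[:,0]<70); L=l[m]
  print("lid x",np.percentile(L[:,0],[95,98,99.5]).round(1)); h,e=np.histogram(L[:,0],np.arange(-10,24,2)); print(h)
c=cam("wrist"); P,u,v=cloud(c); l=(P-O)@C*1e3
for a,b in ((-110,-60),(50,110)):
  m=(l[:,1]>a)&(l[:,1]<b)&(l[:,2]>153)&(l[:,2]<163)&(l[:,0]>-30)&(l[:,0]<70); L=l[m]
  print("w lid x",np.percentile(L[:,0],[95,98,99.5]).round(1)); h,e=np.histogram(L[:,0],np.arange(-10,24,2)); print(h)
m=(abs(l[:,1])<14)&(l[:,2]>166)&(l[:,2]<200)&(l[:,0]>15)&(l[:,0]<60); print(l[m][::8].round(0).astype(int).tolist())
cv2.imwrite("pics/w7.png",cv2.resize(c["pixels"][80:330,130:380],(600,600),interpolation=cv2.INTER_CUBIC)[:,:,::-1])
```

```text
lid x [53.4 54.9 55.3]
[0 0 0 0 0 0 0 0 0 0 0 1 4 8 4 7]
lid x [51.1 53.3 55.3]
[ 8 12  9  8  6  2  2  2  1  0  2  4  9  9 11  4]
w lid x [53.2 54.7 55.4]
[246 307 342 372 519  98  56  55   1   0   0 145 245 256 291 311]
w lid x [53.2 54.5 55.2]
[212 297 335 404 588  96  74  61   0   0  21 152 304 313 355 378]
[[28, 13, 167], [36, 7, 188], [36, 3, 188], [36, -1, 187], [35, -4, 186], [28, -14, 167], [36, 7, 188], [36, 4, 189], [36, 0, 189], [36, -3, 190], [28, -12, 168], [28, 11, 171], [36, 5, 190], [36, 1, 190], [36, -2, 190], [28, -11, 171], [28, 12, 171], [36, 6, 192], [36, 2, 191], [36, -1, 193], [27, -11, 170], [28, 13, 173], [36, 6, 192], [35, 3, 192], [36, -1, 192], [35, -4, 191], [28, -13, 173], [27, 11, 171], [36, 5, 194], [35, 1, 192], [35, -2, 193], [28, -11, 175], [29, 13, 177], [35, 7, 194], [35, 3, 194], [36, 0, 195], [35, -3, 193], [28, -12, 176], [28, 12, 176], [35, 6, 195], [36, 2, 196], [35, -1, 194], [35, -4, 195], [28, -13, 177], [28, 11, 177], [36, 5, 197], [36, 2, 197], [36, -1, 197], [36, -5, 197], [28, -13, 177], [25, 11, 172], [36, 5, 198], [36, 2, 198], [35, -2, 197], [35, -5, 197], [32, 13, 189], [32, 10, 189], [36, 6, 199], [36, 2, 199], [35, -1, 198], [35, -4, 198], [32, -8, 189], [27, -13, 177], [32, 11, 191], [36, 7, 200], [35, 3, 199], [35, -1, 199], [31, -7, 189], [31, -10, 190], [31, 13, 191], [31, 9, 191], [32, -6, 192], [32, -10, 191], [32, 13, 194], [31, 10, 192], [31, -7, 192], [32, -11, 193], [32, 12, 194], [32, -6, 194], [31, -9, 193], [32, 14, 195], [31, 10, 194], [32, -8, 195], [32, -12, 195], [32, 11, 196], [31, -6, 194], [32, -10, 196], [32, 13, 197], [32, 10, 197], [32, -8, 197], [31, -11, 196], [32, 12, 198], [32, -6, 198], [32, -9, 199], [31, 14, 198], [31, 10, 198], [32, -7, 199], [31, -10, 198], [31, 9, 200]]
```

View pics/w7.png

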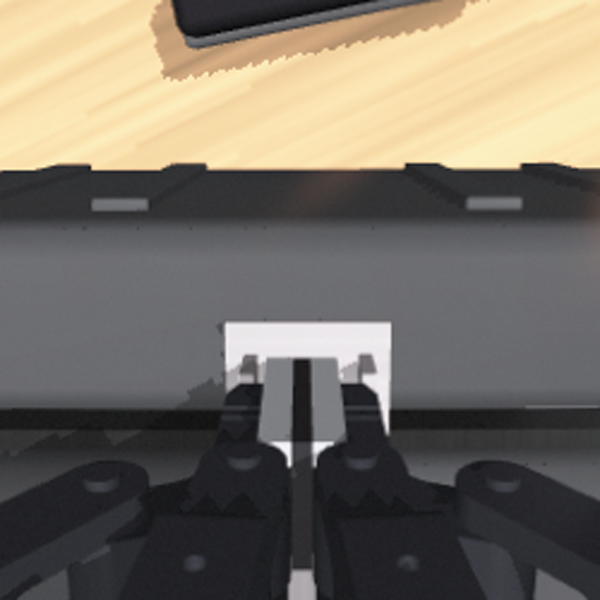

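```bash
for i in 1 2 3; do python3 -m inch '[[1,-0.0005,0,-0.0003,0],[1,-0.001,0,-0.0006,0],[1,-0.001,0,-0.0006,0]]'>/dev/null; ./w; done
```

```text
t 19.28 case mm [ 25.2   0.6 156.5]  F [14.   0.4  7. ] yaw -0.07
t 19.53 case mm [ 24.3   0.5 156.6]  F [15.3  0.1  3.8] yaw -0.08
t 19.78 case mm [ 23.4   0.5 156.6]  F [17.5  0.8  1.5] yaw -0.08
```

```bash
python3 -m inch '[[1,-0.0005,0,0.0005,0],[1,-0.001,0,0.001,0],[1,-0.001,0,0.001,0]]'>/dev/null; ./w;  python3 - <<'E'
from h import *
for n in ("side","scene"):
  c=cam(n)
  P,u,v=cloud(c); l=(P-O)@C*1e3
  m=(abs(l[:,1])<13)&(l[:,2]>199)&(l[:,2]<250)&(l[:,0]<0)&(l[:,0]>-65)
  k=l[m]; print(n,[(z,k[(k[:,2]>z)&(k[:,2]<=z+6)][:,0].mean().round(1)) for z in range(199,247,6) if ((k[:,2]>z)&(k[:,2]<=z+6)).any()])
c=cam("wrist"); P,u,v=cloud(c); l=(P-O)@C*1e3
m=(abs(l[:,1])>50)&(abs(l[:,1])<110)&(l[:,2]>153)&(l[:,2]<163)&(l[:,0]>-30)&(l[:,0]<70); L=l[m]
print("w lid x",np.percentile(L[:,0],[95,98,99.5]).round(1))
E
```

```text
t 20.03 case mm [ 23.2   0.5 156.5]  F [17.2  0.7  3.7] yaw -0.08
side [(199, np.float64(-47.1)), (211, np.float64(-60.5)), (217, np.float64(-63.1)), (223, np.float64(-63.2))]
scene [(199, np.float64(-43.7)), (205, np.float64(-50.2)), (211, np.float64(-57.2)), (217, np.float64(-61.7)), (223, np.float64(-64.1))]
w lid x [51.8 53.2 53.9]
```

```bash
for i in 1 2 3; do python3 -m inch '[[1,0.001,0,0,0],[1,0.002,0,0,0],[1,0.003,0,0,0]]'>/dev/null; ./w; done
```

```text
t 20.43 case mm [ 23.2   0.5 156.3]  F [ 7.1 -0.1 10.3] yaw -0.07
t 20.68 case mm [ 23.2   0.5 156.1]  F [-0.2 -0.7 14.6] yaw -0.06
t 20.93 case mm [ 23.5   0.5 155.9]  F [-7.  -1.2 19.4] yaw -0.04
```

```bash
python3 -m inch '[[1,0,0,-0.002,0],[1,0,0,-0.004,0],[1,0.001,0,-0.006,0]]'>/dev/null; ./w; python3 -m inch '[[1,0.001,0,-0.002,0],[1,0.002,0,-0.004,0],[1,0.002,0,-0.005,0]]'>/dev/null; ./w
```

```text
t 21.18 case mm [ 23.3   0.3 157.3]  F [-1.  -0.  -0.6] yaw -0.05
t 21.43 case mm [ 25.6   0.2 162.1]  F [ 0.5 -0.3 -0. ] yaw -0.05
```

```bash
python3 -m inch '[[1,0,0,-0.03,0],[1,0,0,-0.06,0],[1,0,0,-0.07,0],[1,0,0,-0.07,0]]'>/dev/null; ./w;  python3 - <<'E'
from h import *
for n in ("side","scene"):
  c=cam(n)
  P,u,v=cloud(c); l=(P-O)@C*1e3
  m=(abs(l[:,1])<13)&(l[:,2]>193)&(l[:,2]<240)&(l[:,0]<0)&(l[:,0]>-75)
  k=l[m]; print(n,[(z,k[(k[:,2]>z)&(k[:,2]<=z+6)][:,0].mean().round(1)) for z in range(193,247,6) if ((k[:,2]>z)&(k[:,2]<=z+6)).any()])
  m=(abs(l[:,1])<9)&(l[:,2]>172)&(l[:,2]<215)&(l[:,0]>-15)&(l[:,0]<60); print(l[m][::2].round(0).astype(int).tolist())
c=cam("wrist"); P,u,v=cloud(c); l=(P-O)@C*1e3
m=(abs(l[:,1])>50)&(abs(l[:,1])<110)&(l[:,2]>153)&(l[:,2]<163)&(l[:,0]>-30)&(l[:,0]<70); L=l[m]
print("w lid x",np.percentile(L[:,0],[95,98,99.5]).round(1))
E
```

```text
t 21.77 case mm [ 27.9   0.6 236.3]  F [ 0.5  0.6 -0. ] yaw -0.05
side [(193, np.float64(-42.1)), (199, np.float64(-45.0)), (205, np.float64(-53.5)), (211, np.float64(-58.6)), (217, np.float64(-62.0)), (223, np.float64(-63.4))]
[[10, 0, 195], [33, 5, 179], [26, 2, 182], [12, 2, 191], [11, -4, 190], [21, 8, 184], [7, 8, 192], [8, 1, 189], [30, 7, 174], [18, 6, 181], [10, 3, 185], [8, -3, 184], [23, 7, 175], [10, 7, 183], [-2, 6, 190], [-1, -2, 187], [-1, 9, 186], [-5, 4, 188], [-8, -1, 188], [-7, 8, 186], [-14, 5, 190]]
scene [(193, np.float64(-37.7)), (199, np.float64(-41.7)), (205, np.float64(-47.9)), (211, np.float64(-54.5)), (217, np.float64(-59.5)), (223, np.float64(-63.4)), (229, np.float64(-62.6))]
[[-10, -7, 186], [8, -8, 189], [-6, -6, 184], [-11, 0, 189], [7, -1, 191], [-1, -2, 186], [-7, 1, 187], [-12, 5, 189], [15, -8, 181], [10, -3, 184], [3, -1, 184], [-3, 2, 184], [-10, 2, 180], [19, -5, 181], [14, 0, 185], [10, 6, 189], [3, 6, 186], [27, -5, 180], [21, -2, 180], [15, 0, 180], [9, 4, 182], [26, 1, 181], [20, 3, 181], [14, 7, 182], [27, 3, 179], [28, 6, 177]]
w lid x [51.5 53.4 54.1]
```

```bash
python3 -m inch '[[1,-0.032,0,0,0],[1,-0.062,0,0.01,0],[1,-0.062,0,0.03,0],[1,-0.062,0,0.036,0],[1,-0.062,0,0.036,0]]'>/dev/null; ./w; python3 -m inch '[[1,-0.002,0,0.002,0],[1,-0.004,0,0.004,0],[1,-0.006,0,0.006,0],[1,-0.006,0,0.006,0]]'>/dev/null; ./w; python3 -m inch '[[1,-0.002,0,0.002,0],[1,-0.004,0,0.004,0],[1,-0.004,0,0.004,0]]'>/dev/null; ./w
```

```text
t 22.33 case mm [-3.830e+01 -1.000e-01  1.929e+02]  F [0.3 0.3 0. ] yaw -0.04
t 22.67 case mm [-41.9   0.4 190.7]  F [-0.4 -0.6 -0.1] yaw -0.06
t 22.92 case mm [-45.7   0.4 187.2]  F [ 0.4 -0.9  0.7] yaw -0.05
```

```bash
for i in 1 2 3; do python3 -m inch '[[1,-0.001,0,0.001,0],[1,-0.002,0,0.002,0],[1,-0.003,0,0.003,0]]'>/dev/null; ./w; done
```

```text
t 23.17 case mm [-48.2   0.4 184.6]  F [ 1.5 -0.2  2.9] yaw -0.05
t 23.42 case mm [-51.8   0.4 180.7]  F [ 3.4 -0.1  2. ] yaw -0.05
t 23.67 case mm [-55.    0.4 177.5]  F [3.6 0.4 1.1] yaw -0.05
```

```bash
for i in 1 2; do python3 -m inch '[[1,-0.001,0,0.002,0],[1,-0.002,0,0.003,0],[1,-0.002,0,0.004,0]]'>/dev/null; ./w; done;  python3 - <<'E'
from h import *
for n in ("side","scene"):
  c=cam(n)
  P,u,v=cloud(c); l=(P-O)@C*1e3
  m=(abs(l[:,1])<9)&(l[:,2]>172)&(l[:,2]<215)&(l[:,0]>-15)&(l[:,0]<60); print(l[m][::2].round(0).astype(int).tolist())
c=cam("wrist"); P,u,v=cloud(c); l=(P-O)@C*1e3
m=(abs(l[:,1])>50)&(abs(l[:,1])<110)&(l[:,2]>153)&(l[:,2]<163)&(l[:,0]>-30)&(l[:,0]<70); L=l[m]
print("w lid x",np.percentile(L[:,0],[95,98,99.5]).round(1))
E
```

```text
t 23.92 case mm [-57.8   0.3 173.3]  F [ 0.  -0.4  2.4] yaw -0.05
t 24.17 case mm [-59.6   0.4 169.4]  F [-0.8 -0.9  2.7] yaw -0.04
[[31, 3, 180], [24, -1, 183], [24, 6, 181], [8, 8, 192], [4, 3, 193], [22, 7, 179], [14, 5, 183], [5, 2, 188], [6, -5, 185], [17, 7, 178], [3, 7, 187], [5, -1, 183], [11, 6, 178], [1, 4, 184], [-2, -1, 184], [2, 7, 180], [-6, 4, 184], [-9, -1, 185], [-5, 7, 181], [-12, 4, 185], [-15, -1, 185]]
[[5, -6, 189], [-10, -7, 182], [7, 0, 192], [0, -1, 188], [-8, -2, 182], [-14, 1, 183], [9, -5, 181], [5, 3, 190], [-4, -1, 181], [-9, 5, 185], [23, -5, 184], [16, -5, 180], [10, -1, 182], [5, 3, 185], [-2, 4, 181], [-8, 6, 182], [24, -3, 181], [18, -1, 180], [12, 3, 182], [6, 6, 183], [-15, 7, 174], [22, 0, 178], [17, 5, 181], [26, 2, 177], [20, 5, 178], [21, 7, 175]]
w lid x [48.3 50.5 51.8]
```

```bash
for i in 1 2 3; do python3 -m inch '[[1,-0.0005,0,0.002,0],[1,-0.001,0,0.003,0],[1,-0.0015,0,0.004,0]]'>/dev/null; ./w; done
```

```text
t 24.57 case mm [-60.8   0.4 165.4]  F [-0.3  0.5  1.2] yaw -0.05
t 24.82 case mm [-62.    0.4 161.4]  F [0.4 0.6 1.4] yaw -0.05
t 25.07 case mm [-63.4   0.3 157.5]  F [ 0.7 -0.1  0.3] yaw -0.05
```

```bash
for i in 1 2; do python3 -m inch '[[1,0,0,0.001,0],[1,0,0,0.002,0],[1,0,0,0.003,0]]'>/dev/null; ./w; done
```

```text
t 25.32 case mm [-63.9   0.3 154.4]  F [-0.2 -0.2  2.4] yaw -0.05
t 25.57 case mm [-63.8   0.4 153.8]  F [-8.  -1.2 17.1] yaw -0.03
```

```bash
python3 -m inch '[[1,0,0,-0.003,0],[1,0,0,-0.01,0],[1,0,0,-0.04,0],[1,0,0,-0.08,0],[1,-0.03,0,-0.1,0]]'>/dev/null; python3 -m inch '[[1,-0.04,0,-0.03,0],[1,-0.05,0,-0.03,0],[1,-0.05,0,-0.03,0]]'>/dev/null; ./w
python3 - <<'E'
from h import *
c=cam("wrist"); P,u,v=cloud(c); l=(P-O)@C*1e3
m=(abs(l[:,1])>50)&(abs(l[:,1])<110)&(l[:,2]>153)&(l[:,2]<163)&(l[:,0]>-30)&(l[:,0]<70); L=l[m]
print("w lid x",np.percentile(L[:,0],[95,98,99.5]).round(1))
for x in range(-95,50,5):
    k=l[(abs(l[:,1])<(12 if x<-35 else 5))&(l[:,0]>=x)&(l[:,0]<x+5)&(l[:,2]<230)]
    if len(k): print(x,np.median(k[:,2]).round(1),k[:,2].max().round(1),end=" | ")
cv2.imwrite("pics/w8.png",cv2.resize(c["pixels"][0:250,130:380],(600,600),interpolation=cv2.INTER_CUBIC)[:,:,::-1])
E
```

```text
t 26.23 case mm [-144.5    1.   284.6]  F [-0.1 -0.4  0.6] yaw 0.03
w lid x [-0.6  2.5  4.2]
-90 181.3 183.7 | -85 180.5 183.2 | -80 179.4 181.5 | -75 179.5 181.3 | -70 179.4 181.3 | -65 179.6 181.2 | -60 179.4 181.5 | -55 179.6 182.2 | -50 178.6 181.0 | -45 177.7 181.3 | -40 178.3 181.3 | -35 178.5 180.6 | -30 178.9 180.4 | -25 179.1 181.7 | -20 179.2 180.7 | -15 179.8 181.0 | -10 179.6 181.6 | -5 179.8 181.4 |
```

View pics/w8.png

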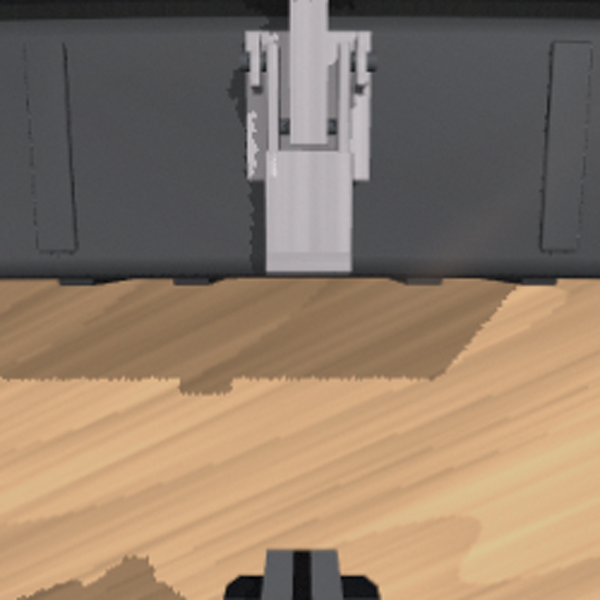

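Run:
```python
from h import *
for n in ("scene","side"):
  P,u,v=cloud(cam(n)); l=(P-O)@C*1e3
  m=(abs(l[:,1])>50)&(abs(l[:,1])<110)&(l[:,2]>153)&(l[:,2]<163)&(l[:,0]>-30)&(l[:,0]<70)
  print(n,"lid x",np.percentile(l[m][:,0],[95,98,99.5]).round(1))
  k=l[(abs(l[:,1])<8)&(l[:,2]>168)&(l[:,0]>-5)&(l[:,0]<60)&(l[:,2]<230)]; print(k.round(0).astype(int).tolist())
where()
```

```text
scene lid x [50.1 52.4 53.9]
[[5, -5, 185], [2, -3, 186], [-1, -3, 185], [8, -7, 178], [6, -3, 183], [5, 3, 189], [1, 1, 185], [-4, 0, 182], [24, -4, 185], [16, -5, 180], [12, -5, 178], [10, -3, 180], [7, 0, 181], [5, 2, 183], [2, 4, 184], [-3, 2, 179], [27, -5, 179], [24, -3, 181], [20, -3, 179], [19, 1, 184], [15, 1, 181], [12, 3, 183], [8, 3, 180], [5, 4, 180], [1, 3, 177], [-2, 4, 176], [26, 2, 182], [23, 4, 183], [20, 4, 181], [16, 3, 179], [13, 4, 179], [9, 5, 178], [27, 4, 179], [24, 5, 179], [19, 3, 175], [22, 2, 170], [21, 7, 175]]
side lid x [46.1 50.9 52.8]
[[29, 4, 181], [26, 2, 182], [21, 1, 185], [26, -5, 181], [23, 7, 182], [15, 7, 187], [21, 1, 182], [20, -2, 182], [8, 1, 189], [7, -2, 189], [4, -4, 190], [23, 7, 178], [16, 7, 182], [17, 3, 181], [5, 6, 189], [5, 2, 188], [4, -1, 188], [2, -3, 188], [22, 7, 175], [16, 7, 179], [8, 7, 184], [5, 5, 185], [1, 4, 187], [5, -1, 184], [5, -5, 182], [21, 8, 172], [9, 7, 180], [1, 8, 185], [4, 3, 182], [4, -1, 181], [0, -2, 183], [1, 8, 181], [-1, 5, 182], [0, 1, 180], [-3, 0, 181], [-4, -3, 181], [-4, 7, 180]]
t 26.38 case mm [-143.4    0.4  281. ]  F [ 0.  -0.4  0.6] yaw -0.05
```

```bash
python3 -m inch '[[1,0.04,0,0,0],[1,0.08,0,0,0],[1,0.1,0,0,0],[1,0.1,0,0,0],[1,0.1,0,0,0]]'>/dev/null; ./w
python3 - <<'E'
from h import *
c=cam("wrist"); P,u,v=cloud(c); l=(P-O)@C*1e3
m=(abs(l[:,1])>50)&(abs(l[:,1])<110)&(l[:,2]>153)&(l[:,2]<163)&(l[:,0]>-30)&(l[:,0]<70); L=l[m]
print("w lid x",np.percentile(L[:,0],[95,98,99.5]).round(1),np.histogram(L[:,0],np.arange(-10,24,2))[0])
for x in range(-20,60,4):
    k=l[(abs(l[:,1])<5)&(l[:,0]>=x)&(l[:,0]<x+4)&(l[:,2]<230)]
    if len(k): print(x,np.median(k[:,2]).round(1),k[:,2].max().round(1),end=" | ")
cv2.imwrite("pics/w9.png",cv2.resize(c["pixels"][0:250,130:380],(600,600),interpolation=cv2.INTER_CUBIC)[:,:,::-1])
E
```

```text
t 26.80 case mm [-4.300e+01 -2.000e-01  2.793e+02]  F [-0.7  1.4 -0.7] yaw -0.13
w lid x [49.2 51.3 52.6] [295 337 336 323 342  78  94  29   3 210 352 309 315 354 318 365]
-20 179.3 181.0 | -16 179.7 181.1 | -12 179.9 181.1 | -8 179.9 181.1 | -4 180.0 181.2 | 0 188.6 190.4 | 4 182.4 190.1 | 8 180.6 182.8 | 12 180.9 182.6 | 16 180.9 182.5 | 20 181.2 182.7 | 24 180.6 182.8 | 28 162.7 163.9 | 32 160.0 163.9 | 36 159.7 161.2 | 40 159.5 161.1 | 44 159.2 160.6 | 48 157.6 160.6 | 52 153.4 154.3 |
```

View pics/w9.png

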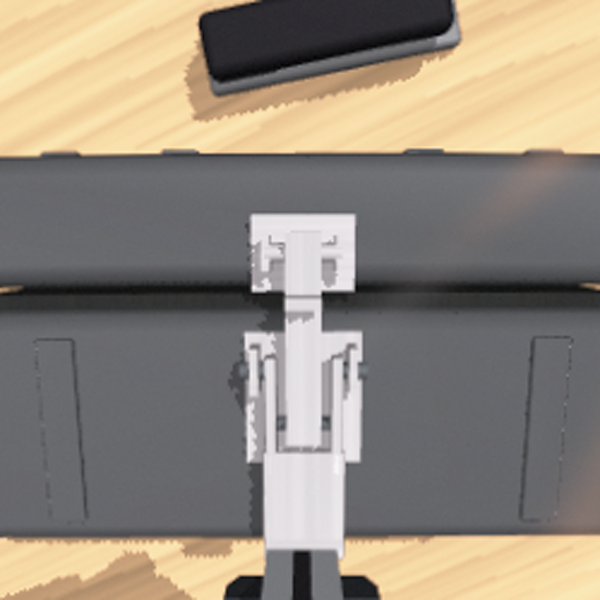

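Run:
```python
from h import *
c=cam("wrist"); P,u,v=cloud(c); l=(P-O)@C*1e3
m=(abs(l[:,1])>30)&(abs(l[:,1])<115)&(l[:,2]>150)&(l[:,2]<166)
for n,a,b in (("base",-60,-8),("lid",15,44)):
    k=l[m&(l[:,0]>a)&(l[:,0]<b)]; r=np.linalg.lstsq(np.c_[k[:,0],k[:,1],np.ones(len(k))],k[:,2],rcond=None)[0]; print(n,r,len(k))
# gap profile at z~158 level: fraction of top-surface points per mm
for nm,lo,hi in(("gap",-8,18),("far",44,60)):
    print(nm,[(x,int(((l[m][:,0]>=x)&(l[m][:,0]<x+1)&(l[m][:,2]>156.5)).sum())) for x in range(lo,hi)])
k=l[(abs(l[:,1])>12)&(abs(l[:,1])<17)&(l[:,2]>161)&(l[:,2]<169)&(l[:,0]>0)]; print("keeper plate x",np.percentile(k[:,0],[1,5,50,95,99]).round(1))
```

```text
base [-2.74532350e-03  1.31608834e-06  1.60837379e+02] 10984
lid [-2.24798103e-02  1.56918652e-05  1.60556388e+02] 7060
gap [(-8, 225), (-7, 219), (-6, 217), (-5, 256), (-4, 241), (-3, 226), (-2, 114), (-1, 4), (0, 0), (1, 0), (2, 0), (3, 0), (4, 0), (5, 0), (6, 0), (7, 0), (8, 0), (9, 71), (10, 200), (11, 219), (12, 254), (13, 251), (14, 234), (15, 213), (16, 213), (17, 262)]
far [(44, 266), (45, 249), (46, 231), (47, 251), (48, 247), (49, 242), (50, 222), (51, 161), (52, 13), (53, 0), (54, 0), (55, 0), (56, 0), (57, 0), (58, 0), (59, 0)]
keeper plate x [ 6.4  7.2 20.  31.7 41.3]
```

```bash
python3 -m inch '[[1,0,0,-0.01,0],[1,0,0,-0.01,0],[1,0,0,-0.01,0]]'>/dev/null; ./w; python3 -c "
from plant import ctrl; print(ctrl.sign_off())"
```

```text
t 27.15 case mm [-43.5   0.6 293.2]  F [-0.7  0.1  0.5] yaw -0.02
the job is handed in; nothing more can be done
None
```

The latch is closed and handed in at about 27 s: the claw is hooked over the keeper bar, the lever lies flat, and the lid is drawn in to about 0.02 rad by camera measurement. The highest wrist force read was about 21 N and no other object on the desk was touched, but `sign_off()` returned no verdict.

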